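Fold the bifold door back and slide the onion basket into the cupboard

TASK

Pull the cupboard's bifold door by its black handle until both panels are folded right back against the left side. Then slide the red onion basket straight in through the doorway, keeping it upright, until all of it is behind the door line so that the door could shut again, and leave the door folded open. Do not bump the white bowl that stands just inside on the left, nor knock the jar and the pot on the counter.

Things in the scene. Friction and masses are not known exactly. Their poses are not given: they have to be found in the camera images.
- cupboard: Fixed steel counter-top cupboard, no floor or sill (the counter, z = 0, is its floor), back open. Origin: counter level, middle of the doorway, in the plane of the shut door's inner face (the door line). x points into the cupboard, away from the robot, y left, z up. Doorway 270 mm wide (y = -135 to 135), depth 280, height 250 mm over all.
- rail_mid (a point): Middle of the track rail over the doorway: rail from z = 236 to 250 mm, x = -19 to 3 mm in the cupboard's frame. Six roof slats (z = 242 to 250 mm) lie behind it from x = 43 mm inwards. Clear height below the rail 236 mm.
- panel_a (a joint): Fold angle of the door, rad: 0 shut, 1.45 fully folded (end stop). Panel A (130 mm wide, 16 thick, z = 12 to 232 mm) is hinged upright at the left jamb, at x = -8, y = 130 mm in the cupboard's frame; seen from above it turns clockwise as it opens, its far edge coming towards the robot. Stiff: stays where left, takes about 3 N at the handle.
- track_end (a point): Running end of panel B at its top (z = 232 mm). Panel B, of the same size as A, is hinged to A's far edge and this end runs along the track towards the left jamb, so that B folds by itself against A's inner face; at fold angle q it stands 260 cos(q) mm to the right of the jamb hinge.
- handle (a point): Middle of the black bar handle on panel A: level round bar 10 mm thick, 92 mm long between two legs, z = 215 mm, 50 mm before the panel's outer face (45 mm clear gap), open above and below. Door shut, it is 58 mm before the hinge axis and 76 mm right of it. Axes turn with panel A: x = through the panel, outer to inner face; y = along the panel towards the jamb.
- jamb_hinge (a point): Point on the upright hinge axis of panel A at the left jamb, at the handle's height (z = 215 mm).
- basket_mid (a point): Centre (42 mm up) of the loose red open basket, 110 x 110 mm, 85 high, walls 5 mm, 0.35 to 0.7 kg, four onions packed fast in its bottom up to 58 mm. It stands on the counter before the right-hand part of the doorway, clear of the door's sweep. Its x points roughly into the cupboard, y left.
- basket_rear_left (a point): The basket's outer corner nearest the robot on its left (55 mm behind and 55 mm left of its centre), at half height.
- basket_rear_right (a point): The basket's outer corner nearest the robot on its right (55 mm behind and 55 mm right of the centre), at half height.
- bowl_mid (a point): Centre of a loose white bowl, 80 mm across its rim, 50 mm high, standing inside the cupboard on the left, beside the place for the basket. Leave it alone.
- jar_mid (a point): Centre of a loose amber glass jar with green cap, 72 mm across, 120 mm high, standing on the counter to one side of the cupboard. Leave it alone.
- pot_mid (a point): Centre of a loose steel pot, 110 mm across without its two side handles (about 200 mm with them), 80 mm high, standing on the counter to one side of the cupboard. Leave it alone.
Things that resemble listed ones, but are neither listed nor needed, are in the scene too. Of the things like the part that bears basket_mid, leave any that is purple; of the rest the larger one is meant.

How it is judged:
By the outcome, as a careful person would: the job done as asked, in the order asked, and still so for the second after the job is handed in, with the robot touching nothing.
It also fails if it takes over 61 s, if anything falls off the work surface, if the arm or the gripper's body presses on something with over 40 N, if the wrist force passes 120 N, or if a joint passes its speed limit or range.

ROBOT

A 7-joint arm with a two-finger parallel gripper is mounted at the origin on the work surface. World frame = base frame: x ahead of the robot, y to its left, z up, the work surface at z = 0. Lengths are in m, angles in rad, forces in N, time in s.
With the tool pointing down it reaches from about 0.425 to 0.875 m from the base axis. Payload 4.7 kg.
Tool frame: the origin (TCP) lies on the centre line of the jaws, within the pads' length; the fingertips stand 8 mm ahead of it and the grasp point (between the pads) lies 11 mm behind it; z points along the fingers, y is the direction in which the jaws open and shut (so a half turn about z gives the same grasp; the last joint's range is limited). The gripper opens to 87 mm and grips with 3 to 60 N. Pads are 19 mm wide; open, the fingers measure 117 mm over their backs; the gripper's body (75 mm by 190 mm) begins 51 mm behind the grasp point.
Start: joints at [1.291, 0.321, -0.07, 1.45, 0.023, 1.371, -0.057], TCP at [0.188, -0.622, 0.21] pointing down, gripper open.
Joint ranges: [-2.86, 2.86], [-0.3, 2.09], [-1.38, 1.24], [0.06, 2.45], [-1.56, 4.7], [0.09, 2.05], [-2.69, 2.69]. Speed limits (rad/s): [2.57, 2.57, 3.14, 3.14, 3.14, 3.14, 3.14].

INTERFACE

Orientations are given as a rotation vector (axis times angle).
In Python, from bench import ctrl, cams, workorder gives the robot as it stands. The module is installed in compiled form; this text tells all that it offers.
- The arm moves only by the tool carry_out, never from a script. Its argument "rows" is a list of rows, each an object with "offset": the shift along the tool's x, y, z in m, a list of three; "rot": the turn, a rotation vector about the tool's x, y, z in degrees, a list of three; "gripper": the opening, from 0 (shut) to 1 (fully open). In form: [{"offset": [dx, dy, dz], "rot": [rx, ry, rz], "gripper": gripper}, ...]. A call has 1 to 10 rows; each row shifts and turns the commanded pose from where the row before left it, along the tool's axes as they then stand; what a row does not reach is not made up. A row lasts 1/8 s, in which the tool goes at most 62.5 mm and 10.7 degrees, less where a joint would pass 70% of its speed; a pose out of reach is approached as far as the arm can. A call is refused whole if a number of a shift passes 0.0625 or a number of a turn 10.7, either way. A call with a gripper value outside its range is refused whole. The fingers move at their own pace and stop on an object; "grip_force" is the grip in N (left out, the last holds). Time passes only in rows, so rows that do not move let the fingers close. It gives the time, the measured TCP pose, the force and the opening at its end, in the units of the state.
- ctrl.get_state(): the state, without advancing time (a new reading comes with each control period).
- cams.get_image(name): name is "scene" or "top" or "wrist"; returns a dict with "img" (384x512x3 uint8, red, green, blue), "vfov" (degrees; the focal length in pixels is half the picture's height over the tangent of half this angle, whatever the lens; pixels are square), "cx", "cy" (the principal point, pixels), "R" (3x3) and "t" (3): a world point X has camera coordinates R X + t. Camera axes: x right, y down, z forward; pixel columns grow to the right and rows downward; lengths in m; the calibration is good to about 2 mm. A picture is of the moment at which its call begins. There is no depth.
- workorder.close_job(): hands the job in, once; it reports no verdict.
The state is a dict: "time": time; "joint_positions": joint angles; "qd": joint speeds; "joint_torque": joint torques, N m; "position": TCP position; "tool_rot": TCP orientation; "ft_force": force on the tool from outside, world axes, zero at the start; "torque": the same for the moment, N m; "grip_width": opening from 0.0 (shut) to 1.0 (fully open).
Only numpy, scipy, OpenCV 4.12 (cv2) and the standard library are available. Lean on these libraries where they do the work, as an engineer would, in place of code of your own. Each camera call takes 0.05 s, during which the arm holds its last target.

## Working session

There is one attempt and no reset: what is moved stays moved. The work goes in short steps, Python scripts to look and compute and a tool call to move; the robot and the scene stay as the last step left them, time stands still between calls to the robot, and variables do not carry over. Pictures are saved under pics/ and viewed, and the job is handed in when it is done.

Besides the shell and the picture viewer there is one more tool, called by a JSON object that holds its "method" and its "body". carry_out: Moves the arm, as the interface text tells. Its arguments: {"type":"object","properties":{"rows":{"type":"array"},"grip_force":{"type":"number"}},"required":["rows"]}

```bash
mkdir -p pics
cat > h.py <<'E'
import numpy as np, cv2
from bench import ctrl, cams, workorder
from scipy.spatial.transform import Rotation as Ro
def shot(n,f):
    d=cams.get_image(n); cv2.imwrite('pics/'+f+'.png',d['img'][:,:,::-1]); np.savez('pics/'+f+'.npz',**{k:np.array(v) for k,v in d.items()}); return d
def load(f): return dict(np.load('pics/'+f+'.npz'))
def K(d):
    f=d['img'].shape[0]/2/np.tan(np.radians(float(d['vfov']))/2); return f
def proj(d,X):
    c=d['R']@np.asarray(X,float)+d['t']; f=K(d); return np.array([f*c[0]/c[2]+d['cx'],f*c[1]/c[2]+d['cy']])
def ray(d,u,v):
    f=K(d); r=d['R'].T@np.array([(u-d['cx'])/f,(v-d['cy'])/f,1]); return -d['R'].T@d['t'], r
def onz(d,u,v,z):
    o,r=ray(d,u,v); return o+r*(z-o[2])/r[2]
E
python3 - <<'E'
from h import *
for n in ['scene','top','wrist']:
    d=shot(n,n+'0'); print(n,d['vfov'],d['cx'],d['cy'],(-d['R'].T@d['t']).round(3),d['R'].round(2).tolist())
s=ctrl.get_state(); print(s)
E
```

```text
scene 47.38873433177696 249.8931471541761 189.2553607999773 [1.088 0.562 1.358] [[-0.77, 0.64, 0.0], [0.54, 0.64, -0.55], [-0.35, -0.42, -0.84]]
top 49.20810952969401 253.26408831345168 199.6344270280152 [0.4   0.004 1.181] [[0.02, -1.0, 0.01], [-0.98, -0.02, -0.19], [0.19, -0.01, -0.98]]
wrist 70.6935327319975 254.6537248660989 191.97129495506422 [ 0.258 -0.6    0.384] [[0.29, -0.96, -0.0], [-0.92, -0.28, 0.27], [-0.26, -0.08, -0.96]]
{'time': 0.15, 'joint_positions': array([ 1.29113527,  0.32164678, -0.07008877,  1.45142407,  0.02259755,
        1.37081338, -0.05689392]), 'qd': array([-0.00242337, -0.00158688, -0.00085956, -0.0031139 , -0.00250489,
       -0.0012973 , -0.00143809]), 'joint_torque': array([-9.92104447e-06, -4.91795039e+01, -4.04674010e-01, -3.12876213e+01,
       -6.39511971e-02,  4.05115506e-02,  1.04710346e-04]), 'position': array([ 0.18803508, -0.62173085,  0.20910196]), 'tool_rot': array([-3.10629936e+00, -4.59619161e-01,  4.77493181e-04]), 'ft_force': array([ 0.37337556, -0.42057425,  0.72203982]), 'torque': array([ 0.00342737,  0.05007671, -0.01067294]), 'grip_width': 0.995935658653594}
```

View pics/scene0.png

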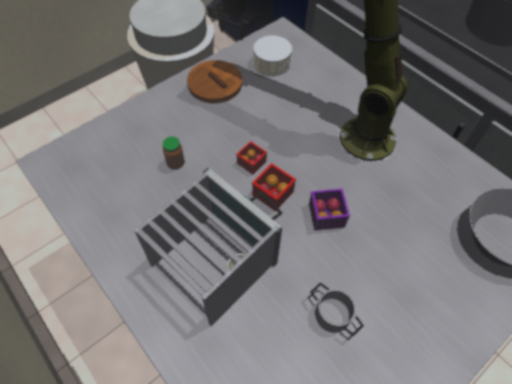

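View pics/top0.png

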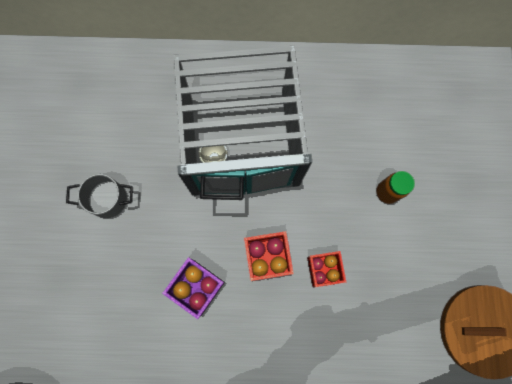

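View pics/wrist0.png

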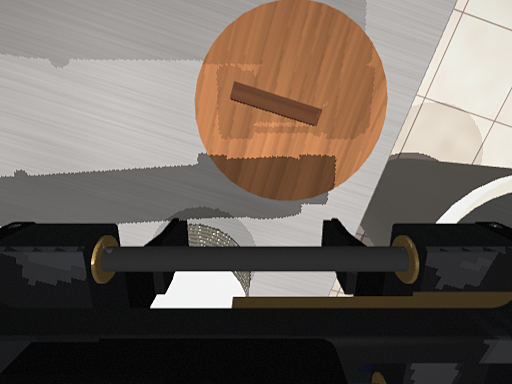

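Top view: the candidates for the basket are large red (269,256), small red (327,269) and purple (194,287). By the description I choose the large red one. The handle is at about (231,210), the bowl at (212,152), the pot at (104,195) and the jar at (400,184). I'll check this in crops.

Run:
```python
from h import *
a=cv2.imread('pics/top0.png')
cv2.imwrite('pics/topc.png',cv2.resize(a[135:300,160:360],None,fx=4,fy=3.6,interpolation=cv2.INTER_CUBIC)[:600])
cv2.imwrite('pics/topc.png',cv2.resize(a[140:285,165:360],None,fx=4,fy=4,interpolation=cv2.INTER_CUBIC))
b=cv2.imread('pics/scene0.png')
cv2.imwrite('pics/scenec.png',cv2.resize(b[130:325,130:330],None,fx=3,fy=3,interpolation=cv2.INTER_CUBIC))
```

```text
(no output)
```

View pics/topc.png

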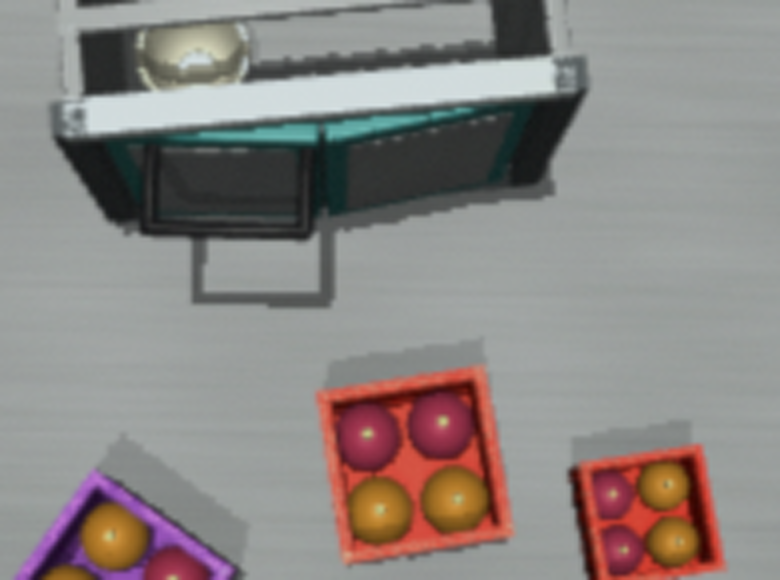

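View pics/scenec.png

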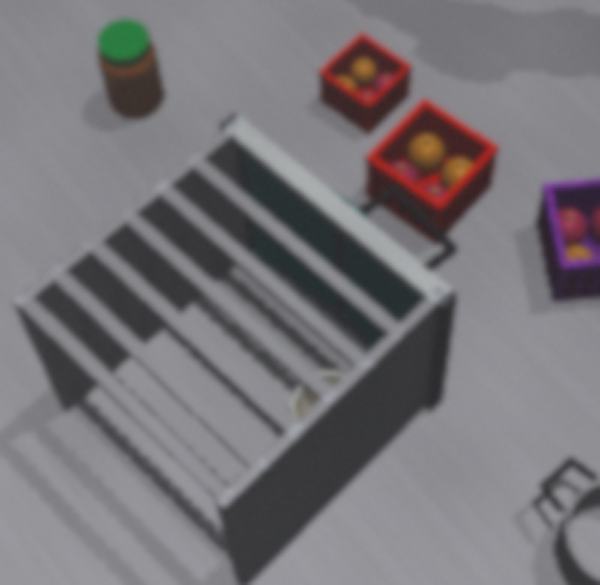

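Crops: the large red basket has crop corners (318,392), (486,368), (511,540), (347,563). The small red one is clearly smaller, so the choice stands. The door is ajar by a small angle, with the handle bar at crop (145..310, ~232). Next I measure.

Run:
```python
from h import *
d=load('top0')
f=lambda u,v:(165+(u-1.5)/4,140+(v-1.5)/4)
print('rail');
P=[onz(d,*f(*p),.25) for p in [(64,136),(580,94),(55,101),(583,57)]]
for p in P: print(p.round(4))
v=P[1]-P[0]; print('yaw',np.degrees(np.arctan2(v[0],-v[1])),np.linalg.norm(v)); v=P[3]-P[2]; print(np.degrees(np.arctan2(v[0],-v[1])),np.linalg.norm(v))
print('back',onz(d,176.5,58,.25).round(4),onz(d,295,47,.25).round(4))
print('handle bar'); 
for p in [(147,232),(308,234)]: print(onz(d,*f(*p),.215).round(4))
print('basket rim z=.085')
B=[onz(d,*f(*p),.085) for p in [(317,393),(486,367),(512,539),(347,564)]]
for p in B: print(p.round(4))
print(np.mean(B,0).round(4), [np.linalg.norm(B[i]-B[i-1]).round(4) for i in range(4)])
print('bowl',[onz(d,*f(*p),.05).round(4) for p in [(138,55),(249,50)]])
print('jar',onz(d,401,183,.12).round(3),'pot',onz(d,103,193,.08).round(3), 'pot handle R',onz(d,136,194,.06).round(3))
print('purple',onz(d,194,287,.08).round(3),'small',onz(d,327,269,.06).round(3))
```

```text
rail
[0.6372 0.1644 0.25  ]
[ 0.6683 -0.1308  0.25  ]
[0.6577 0.1706 0.25  ]
[ 0.6906 -0.1327  0.25  ]
yaw 6.025855621719875 0.2968624779146795
6.174684590207391 0.3050987862972141
back [0.9245 0.189  0.25  ] [ 0.9607 -0.0973  0.25  ]
handle bar
[0.5892 0.1189 0.215 ]
[0.5899 0.0245 0.215 ]
basket rim z=.085
[0.5097 0.0189 0.085 ]
[ 0.5289 -0.0916  0.085 ]
[ 0.4181 -0.1088  0.085 ]
[ 0.4003 -0.0028  0.085 ]
[ 0.4642 -0.0461  0.085 ] [np.float64(0.1115), np.float64(0.1122), np.float64(0.1122), np.float64(0.1074)]
bowl [array([0.7478, 0.1501, 0.05  ]), array([0.7531, 0.0725, 0.05  ])]
jar [ 0.657 -0.388  0.12 ] pot [0.623 0.398 0.08 ] pot handle R [0.626 0.315 0.06 ]
purple [0.382 0.144 0.08 ] small [ 0.434 -0.202  0.06 ]
```

```bash
cat >> h.py <<'E'
O=np.array([.6714,.0188]); YAW=np.radians(6.05)
def r2(a): return np.array([[np.cos(a),-np.sin(a)],[np.sin(a),np.cos(a)]])
def c2w(x,y): return O+r2(YAW)@np.array([x,y])
def w2c(p): return r2(YAW).T@(np.asarray(p)[:2]-O)
HNG=c2w(-.008,.130)
def handle(q): return HNG+r2(YAW-q)@np.array([-.058,-.076])
def down(yx,pitch=0,):  # tool pointing down with tool x at world yaw yx(deg)
    a=np.radians(yx); x=np.array([np.cos(a),np.sin(a),0]); z=np.array([0,0,-1.]); return Ro.from_matrix(np.c_[x,np.cross(z,x),z])
def log():
    import json,os
    s=ctrl.get_state(); 
    with open('log.jsonl','a') as f: f.write(json.dumps([list(map(float,s['joint_positions'])),list(map(float,s['position'])),list(map(float,s['tool_rot']))])+'\n')
    return s
def plan(P0,R0,wps,dec=3):
    """wps: list of (pos, Rot, nrows); prints rows"""
    out=[]; p=np.array(P0,float); R=R0
    for (q,Q,n) in wps:
        rv=(R.inv()*Q).as_rotvec()
        p0=p.copy(); R00=R
        for k in range(1,n+1):
            tp=p0+(np.array(q)-p0)*k/n; tR=R00*Ro.from_rotvec(rv*k/n)
            off=np.round(R.inv().apply(tp-p),dec); rot=np.round((R.inv()*tR).as_rotvec(degrees=True),1)
            out.append((off.tolist(),rot.tolist())); p=p+R.apply(off); R=R*Ro.from_rotvec(rot,degrees=True)
    for i,(o,r) in enumerate(out): print(i,o,r)
    print('end',p.round(4),R.as_rotvec().round(3))
def cur():
    s=log(); print('t',round(s['time'],2),'p',s['position'].round(4),'rv',s['tool_rot'].round(3),'F',s['ft_force'].round(1),'g',round(float(s['grip_width']),3),'q',s['joint_positions'].round(3)); return s['position'],Ro.from_rotvec(s['tool_rot'])
E
python3 - <<'E'
from h import *
p,R=cur(); print(HNG,handle(.12),handle(1.45))
q=.12
ya=np.degrees(YAW-q)+90
up=np.array([p[0],p[1],.33])
h=handle(q)
plan(p,R,[(up,R,2),([h[0],h[1],.30],down(ya),17)])
E
```

```text
t 0.15 p [ 0.188  -0.6217  0.2091] rv [-3.106 -0.46   0.   ] F [ 0.4 -0.4  0.7] g 0.996 q [ 1.291  0.322 -0.07   1.451  0.023  1.371 -0.057]
[0.64974304 0.14723277] [0.59065412 0.07207627] [0.56266363 0.18669385]
0 [-0.0, -0.0, -0.06] [0.0, -0.0, -0.0]
1 [-0.0, -0.0, -0.061] [0.0, 0.0, 0.0]
2 [0.034, -0.032, 0.002] [-0.0, -0.0, -4.3]
3 [0.037, -0.03, 0.002] [-0.0, -0.0, -4.2]
4 [0.039, -0.026, 0.001] [-0.0, -0.0, -4.3]
5 [0.041, -0.024, 0.002] [-0.0, -0.0, -4.2]
6 [0.042, -0.021, 0.002] [-0.0, -0.0, -4.3]
7 [0.044, -0.017, 0.002] [-0.0, -0.0, -4.2]
8 [0.045, -0.015, 0.002] [-0.0, -0.0, -4.3]
9 [0.046, -0.01, 0.002] [-0.0, -0.0, -4.2]
10 [0.047, -0.008, 0.001] [-0.0, -0.0, -4.3]
11 [0.047, -0.004, 0.002] [-0.0, -0.0, -4.3]
12 [0.047, -0.0, 0.002] [-0.0, -0.0, -4.2]
13 [0.047, 0.003, 0.002] [-0.0, -0.1, -4.3]
14 [0.047, 0.007, 0.002] [-0.0, 0.0, -4.2]
15 [0.046, 0.01, 0.001] [-0.1, 0.0, -4.3]
16 [0.045, 0.013, 0.002] [0.0, 0.0, -4.2]
17 [0.044, 0.017, 0.002] [0.0, 0.0, -4.3]
18 [0.043, 0.02, 0.002] [0.0, 0.0, -4.2]
end [0.5909 0.0719 0.2995] [ 2.238  2.204 -0.   ]
```

{"method": "carry_out", "body": {"rows": [{"offset": [0, 0, -0.06], "rot": [0, 0, 0], "gripper": 0.46}, {"offset": [0, 0, -0.061], "rot": [0, 0, 0], "gripper": 0.46}, {"offset": [0.034, -0.032, 0.002], "rot": [0, 0, -4.3], "gripper": 0.46}, {"offset": [0.037, -0.03, 0.002], "rot": [0, 0, -4.2], "gripper": 0.46}, {"offset": [0.039, -0.026, 0.001], "rot": [0, 0, -4.3], "gripper": 0.46}, {"offset": [0.041, -0.024, 0.002], "rot": [0, 0, -4.2], "gripper": 0.46}, {"offset": [0.042, -0.021, 0.002], "rot": [0, 0, -4.3], "gripper": 0.46}, {"offset": [0.044, -0.017, 0.002], "rot": [0, 0, -4.2], "gripper": 0.46}, {"offset": [0.045, -0.015, 0.002], "rot": [0, 0, -4.3], "gripper": 0.46}, {"offset": [0.046, -0.01, 0.002], "rot": [0, 0, -4.2], "gripper": 0.46}]}}

```text
time: 1.4
position: [0.3783, -0.2944, 0.3158]
tool_rot: [2.836, 1.352, -0.0]
ft_force: [1.0, 0.0, -0.4]
grip_width: 0.461
```

Run:
```python
from h import *
cur()
```

```text
t 1.4 p [ 0.3783 -0.2944  0.3158] rv [ 2.836  1.352 -0.   ] F [ 1.   0.  -0.4] g 0.461 q [ 0.998 -0.064 -0.369  1.669 -0.023  1.533 -0.051]
```

{"method": "carry_out", "body": {"rows": [{"offset": [0.047, -0.008, 0.001], "rot": [0, 0, -4.3], "gripper": 0.46}, {"offset": [0.047, -0.004, 0.002], "rot": [0, 0, -4.3], "gripper": 0.46}, {"offset": [0.047, 0, 0.002], "rot": [0, 0, -4.2], "gripper": 0.46}, {"offset": [0.047, 0.003, 0.002], "rot": [0, 0, -4.3], "gripper": 0.46}, {"offset": [0.047, 0.007, 0.002], "rot": [0, 0, -4.2], "gripper": 0.46}, {"offset": [0.046, 0.01, 0.001], "rot": [0, 0, -4.3], "gripper": 0.46}, {"offset": [0.045, 0.013, 0.002], "rot": [0, 0, -4.2], "gripper": 0.46}, {"offset": [0.044, 0.017, 0.002], "rot": [0, 0, -4.3], "gripper": 0.46}, {"offset": [0.043, 0.02, 0.002], "rot": [0, 0, -4.2], "gripper": 0.46}, {"offset": [0, 0, 0], "rot": [0, 0, 0], "gripper": 0.46}]}}

```text
time: 2.65
position: [0.5909, 0.0764, 0.2988]
tool_rot: [-2.227, -2.21, -0.002]
ft_force: [-0.8, 0.4, 0.4]
grip_width: 0.464
```

Run:
```python
from h import *
p,R=cur()
shot('wrist','w1'); shot('top','t1')
h=handle(.12)
plan(p,R,[([h[0],h[1],.204],down(np.degrees(YAW-.12)+90),3)])
```

```text
t 2.65 p [0.5909 0.0764 0.2988] rv [-2.227e+00 -2.210e+00 -2.000e-03] F [-0.8  0.4  0.4] g 0.464 q [ 0.484  0.262 -0.803  1.425  0.184  1.534 -0.316]
0 [-0.002, -0.0, 0.032] [-0.0, -0.1, 0.1]
1 [-0.001, -0.0, 0.031] [-0.1, -0.0, 0.2]
2 [-0.002, -0.0, 0.032] [-0.0, -0.1, 0.1]
end [0.5907 0.0717 0.2038] [-2.238 -2.205  0.   ]
```

View pics/w1.png

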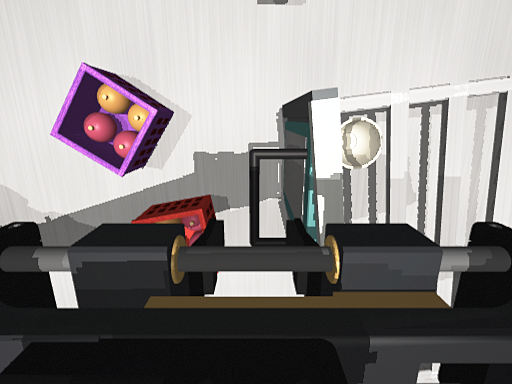

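View pics/t1.png

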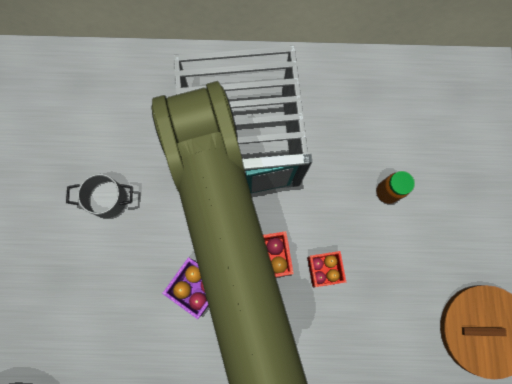

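Wrist view: the black handle bar runs vertically from about (254,152) to (254,245), between the jaws. The panel is at about u=300, the purple basket on the left and the bowl at (362,142).

Run:
```python
from h import *
d=load('w1')
print(onz(d,254.5,152,.215).round(4),onz(d,254.5,240,.215).round(4), onz(d,302,152,.215).round(4)); print(handle(.12))
b=[onz(d,u,v,.05).round(4) for u,v in [(341,142),(383,142),(362,120),(362,165)]]; print(b)
print([w2c(x).round(4) for x in b])
```

```text
[0.5909 0.1188 0.215 ] [0.5903 0.0274 0.215 ] [0.6362 0.1185 0.215 ]
[0.59065412 0.07207627]
[array([0.7241, 0.1133, 0.05  ]), array([0.789 , 0.1129, 0.05  ]), array([0.7534, 0.146 , 0.05  ]), array([0.76  , 0.0772, 0.05  ])]
[array([0.0624, 0.0884]), array([0.1269, 0.0812]), array([0.0949, 0.1178]), array([0.0943, 0.0487])]
```

Bar x = 0.5906 agrees with the top-camera fit. I descend and grip.

{"method": "carry_out", "body": {"rows": [{"offset": [-0.002, 0, 0.032], "rot": [0, 0, 0], "gripper": 0.46}, {"offset": [-0.001, 0, 0.031], "rot": [0, 0, 0.3], "gripper": 0.46}, {"offset": [-0.002, 0, 0.032], "rot": [0, 0, 0], "gripper": 0.46}, {"offset": [0, 0, 0], "rot": [0, 0, 0], "gripper": 0.46}, {"offset": [0, 0, 0], "rot": [0, 0, 0], "gripper": 0.0}, {"offset": [0, 0, 0], "rot": [0, 0, 0], "gripper": 0.0}, {"offset": [0, 0, 0], "rot": [0, 0, 0], "gripper": 0.0}, {"offset": [0, 0, 0], "rot": [0, 0, 0], "gripper": 0.0}], "grip_force": 15}}

```text
time: 3.75
position: [0.5907, 0.0667, 0.2054]
tool_rot: [-2.244, -2.199, 0.001]
ft_force: [-4.9, -2.2, 1.4]
grip_width: 0.09
```

Run:
```python
from h import *
p,R=cur(); print(w2c(p))
# infer q from position
rel=p[:2]-HNG; q=YAW-(np.arctan2(rel[1],rel[0])-np.arctan2(-.076,-.058)); print('q est',q,np.linalg.norm(rel),np.hypot(.058,.076))
q0=.12; n=24
wps=[]
for k in range(1,n+1):
    q=q0+(1.46-q0)*k/n; h=handle(q); wps.append(([h[0],h[1],.204],down(np.degrees(YAW-q)+90),1))
plan(p,R,wps)
```

```text
t 3.75 p [0.5907 0.0667 0.2054] rv [-2.244e+00 -2.199e+00  1.000e-03] F [-4.9 -2.2  1.4] g 0.09 q [ 0.496  0.292 -0.787  1.58   0.21   1.358 -0.335]
[-0.07523506  0.05618633]
q est 0.08692206538663862 0.09984493593568655 0.09560334722173695
0 [0.009, -0.004, 0.001] [-0.0, 0.0, 2.9]
1 [0.003, -0.004, 0.0] [-0.0, 0.0, 3.2]
2 [0.003, -0.005, 0.0] [-0.0, 0.0, 3.2]
3 [0.004, -0.004, 0.0] [-0.0, 0.0, 3.2]
4 [0.003, -0.004, 0.0] [-0.0, 0.0, 3.2]
5 [0.003, -0.004, 0.0] [-0.0, 0.0, 3.2]
6 [0.004, -0.004, 0.0] [-0.0, 0.0, 3.2]
7 [0.003, -0.004, 0.0] [-0.0, 0.0, 3.2]
8 [0.003, -0.005, 0.0] [-0.0, 0.0, 3.2]
9 [0.004, -0.004, 0.0] [-0.0, 0.0, 3.2]
10 [0.003, -0.004, 0.0] [-0.0, 0.0, 3.2]
11 [0.004, -0.004, 0.0] [-0.0, 0.0, 3.2]
12 [0.003, -0.004, 0.0] [-0.0, 0.0, 3.2]
13 [0.003, -0.004, 0.0] [-0.0, 0.0, 3.2]
14 [0.004, -0.004, 0.0] [-0.0, 0.0, 3.2]
15 [0.003, -0.005, 0.0] [0.0, 0.0, 3.2]
16 [0.003, -0.004, 0.0] [0.0, 0.0, 3.2]
17 [0.004, -0.004, 0.0] [0.0, 0.0, 3.2]
18 [0.003, -0.004, 0.0] [0.0, 0.0, 3.2]
19 [0.003, -0.004, 0.0] [0.0, 0.0, 3.2]
20 [0.004, -0.004, 0.0] [0.0, 0.0, 3.2]
21 [0.003, -0.005, 0.0] [0.0, 0.0, 3.1]
22 [0.003, -0.004, 0.0] [0.0, 0.0, 3.2]
23 [0.004, -0.004, 0.0] [0.0, 0.0, 3.2]
end [0.5632 0.1878 0.2043] [ 3.123e+00  3.410e-01 -1.000e-03]
```

Run:
```python
from h import *
p,R=cur()
q0=.12; rel=r2(YAW-q0).T@(p[:2]-HNG); print(rel)
n=20; wps=[]
for k in range(1,n+1):
    q=q0+(1.46-q0)*k/n; h=HNG+r2(YAW-q)@rel; wps.append(([h[0],h[1],p[2]],down(np.degrees(YAW-q)+90),1))
plan(p,R,wps,4)
```

```text
t 3.75 p [0.5907 0.0667 0.2054] rv [-2.244e+00 -2.199e+00  1.000e-03] F [-4.9 -2.2  1.4] g 0.09 q [ 0.496  0.292 -0.787  1.58   0.21   1.358 -0.335]
[-0.05791515 -0.08133171]
0 [0.004, -0.0053, 0.0] [-0.0, 0.0, 3.5]
1 [0.0041, -0.0054, 0.0] [-0.0, 0.0, 3.8]
2 [0.0041, -0.0053, 0.0] [-0.0, 0.0, 3.9]
3 [0.004, -0.0053, 0.0] [-0.0, 0.0, 3.8]
4 [0.0041, -0.0053, 0.0] [-0.0, 0.0, 3.9]
5 [0.004, -0.0053, 0.0] [-0.0, 0.0, 3.8]
6 [0.0041, -0.0053, -0.0] [-0.0, 0.0, 3.8]
7 [0.0041, -0.0053, -0.0] [-0.0, 0.0, 3.9]
8 [0.004, -0.0054, -0.0] [-0.0, 0.0, 3.8]
9 [0.0041, -0.0053, -0.0] [-0.0, 0.0, 3.9]
10 [0.004, -0.0053, -0.0] [-0.0, 0.0, 3.8]
11 [0.0041, -0.0053, -0.0] [-0.0, 0.0, 3.8]
12 [0.0041, -0.0053, -0.0] [-0.0, 0.0, 3.9]
13 [0.004, -0.0053, -0.0] [0.0, 0.0, 3.8]
14 [0.0041, -0.0053, -0.0] [0.0, 0.0, 3.9]
15 [0.004, -0.0054, -0.0] [0.0, 0.0, 3.8]
16 [0.0041, -0.0053, -0.0] [0.0, 0.0, 3.8]
17 [0.0041, -0.0053, -0.0] [0.0, 0.0, 3.9]
18 [0.004, -0.0053, -0.0] [0.0, 0.0, 3.8]
19 [0.0041, -0.0053, -0.0] [0.0, 0.0, 3.8]
end [0.5579 0.1863 0.2053] [ 3.123e+00  3.410e-01 -1.000e-03]
```

{"method": "carry_out", "body": {"rows": [{"offset": [0.004, -0.0053, 0], "rot": [0, 0, 3.8], "gripper": 0}, {"offset": [0.004, -0.0053, 0], "rot": [0, 0, 3.8], "gripper": 0}, {"offset": [0.004, -0.0053, 0], "rot": [0, 0, 3.8], "gripper": 0}, {"offset": [0.004, -0.0053, 0], "rot": [0, 0, 3.8], "gripper": 0}, {"offset": [0.004, -0.0053, 0], "rot": [0, 0, 3.8], "gripper": 0}], "grip_force": 15}}

```text
time: 4.38
position: [0.5699, 0.0884, 0.2076]
tool_rot: [2.575, 1.79, 0.004]
ft_force: [-0.1, -3.7, 8.7]
grip_width: 0.008
```

```bash
cat >> h.py <<'E'
def qest(p,R,rel=(-.0579,-.0813)):
    a=p[:2]-HNG; q1=YAW-(np.arctan2(a[1],a[0])-np.arctan2(rel[1],rel[0])); y=R.as_matrix()[:,1]; print('q pos',q1%(2*np.pi),'r',np.linalg.norm(a),np.hypot(*rel),'q rot',YAW-np.arctan2(y[1],y[0]))
E
python3 - <<'E'
from h import *
p,R=cur(); qest(p,R)
E
```

```text
t 4.38 p [0.5699 0.0884 0.2076] rv [2.575 1.79  0.004] F [-0.1 -3.7  8.7] g 0.008 q [ 0.453  0.236 -0.759  1.625  0.17   1.343 -0.686]
q pos 0.422912502884344 r 0.09919597183132363 0.09981032010769227 q rot 0.4615599157820047
```

Run:
```python
from h import *
shot('wrist','w2'); shot('top','t2'); d=shot('scene','s2')
a=d['img'][:,:,::-1]; cv2.imwrite('pics/s2c.png',cv2.resize(a[100:300,150:400],None,fx=3,fy=3,interpolation=cv2.INTER_CUBIC))
```

```text
(no output)
```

View pics/w2.png

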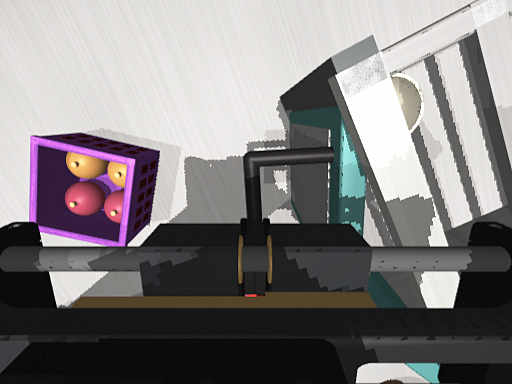

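View pics/s2c.png

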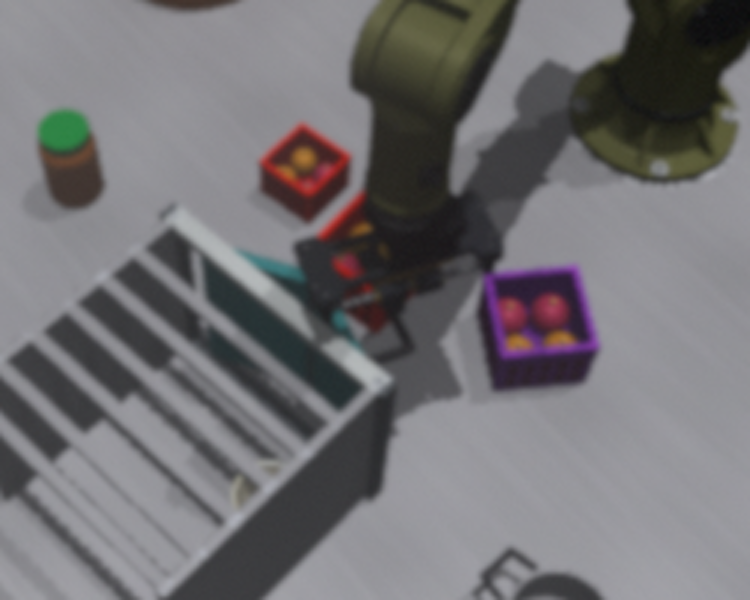

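Run:
```python
from h import *
d=load('w2'); p,R=cur()
for nm,o in [('tcp',[0,0,0]),('tip',[0,0,.008]),('grasp',[0,0,-.011]),('body',[0,0,-.062])]:
    print(nm,proj(d,p+R.apply(o)).round(1))
a=cv2.imread('pics/w2.png')
cv2.imwrite('pics/w2c.png',cv2.resize(a[130:310,170:350],None,fx=3.3,fy=3.3,interpolation=cv2.INTER_CUBIC))
a=cv2.imread('pics/t2.png')
cv2.imwrite('pics/t2c.png',cv2.resize(a[130:310,150:350],None,fx=3,fy=3,interpolation=cv2.INTER_CUBIC))
d=load('w2'); 
for z in (.195,.205,.215): print(z,onz(d,251,156,z).round(4))
```

```text
t 4.53 p [0.569  0.0897 0.2076] rv [2.574 1.795 0.003] F [-2.5 -1.5 10.3] g 0.004 q [ 0.452  0.235 -0.76   1.625  0.169  1.344 -0.684]
tcp [253.4 226.4]
tip [253.4 222.1]
grasp [253.4 232.9]
body [253.1 277.4]
0.195 [0.5839 0.1345 0.195 ]
0.205 [0.5845 0.1358 0.205 ]
0.215 [0.585  0.1371 0.215 ]
```

View pics/w2c.png

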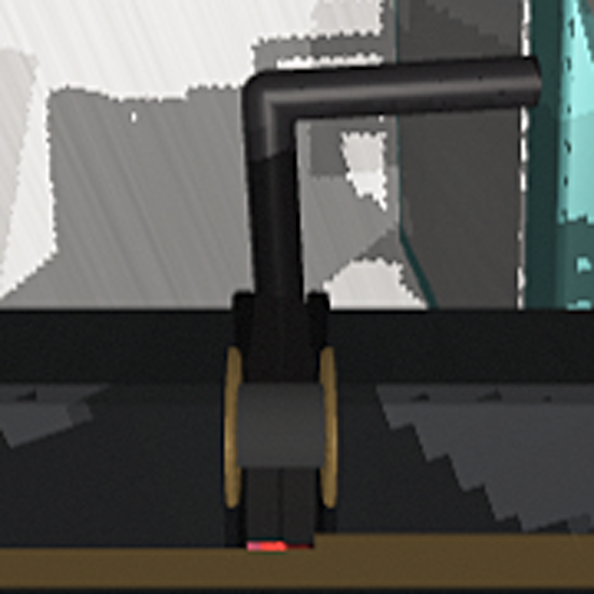

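View pics/t2c.png

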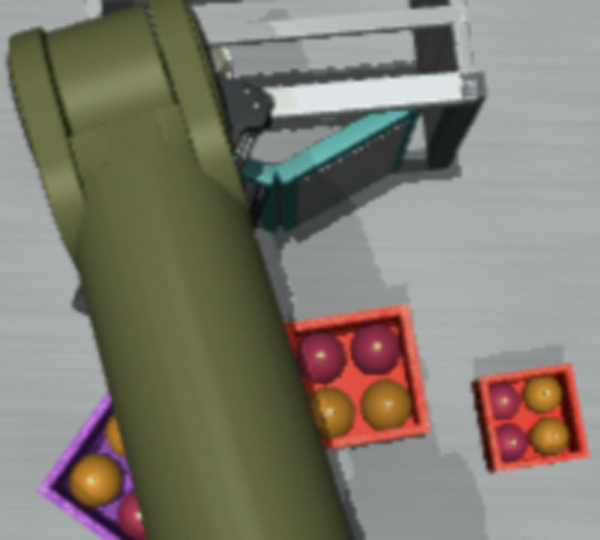

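Gripper reading ~0 with about 10 N upwards suggests the bar slipped out below the tips. The door stands at q≈0.43. I open and see how the force changes.

{"method": "carry_out", "body": {"rows": [{"offset": [0, 0, 0], "rot": [0, 0, 0], "gripper": 0.35}, {"offset": [0, 0, 0], "rot": [0, 0, 0], "gripper": 0.35}, {"offset": [0, 0, 0], "rot": [0, 0, 0], "gripper": 0.35}]}}

```text
time: 4.9
position: [0.5678, 0.0904, 0.2047]
tool_rot: [-2.576, -1.798, 0.0]
ft_force: [-0.0, 0.1, -1.3]
grip_width: 0.261
```

Run:
```python
from h import *
p,R=cur(); d=shot('wrist','w3')
cv2.imwrite('pics/w3c.png',cv2.resize(d['img'][130:310,150:350,::-1],None,fx=3.3,fy=3.3,interpolation=cv2.INTER_CUBIC))
qest(p,R)
```

```text
t 4.9 p [0.5678 0.0904 0.2047] rv [-2.576 -1.798  0.   ] F [-0.   0.1 -1.3] g 0.261 q [ 0.452  0.238 -0.76   1.629  0.168  1.342 -0.684]
q pos 0.4508759017907219 r 0.09974930148663118 0.09981032010769227 q rot 0.45743857909317176
```

View pics/w3c.png

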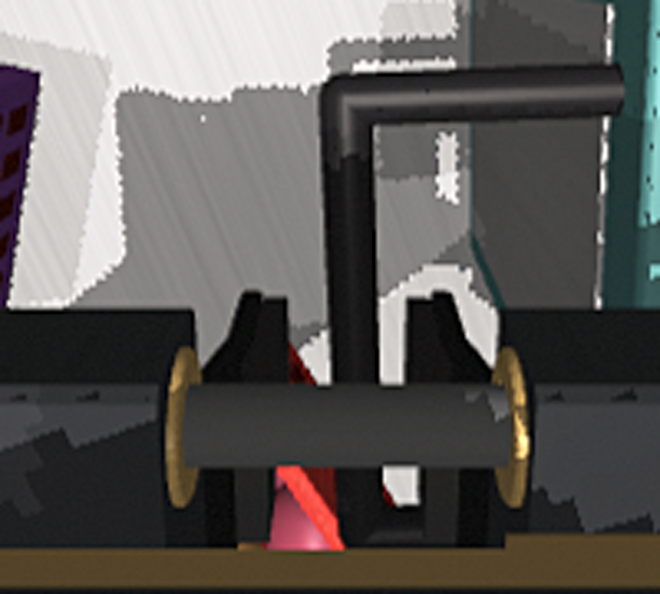

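Now the bar is between the fingers and the force is gone. Instead of squeezing, I keep the fingers loosely closed as a hook, 5 mm lower, and swing round the hinge.

Run:
```python
from h import *
p,R=cur()
q0=.452; rel=r2(YAW-q0).T@(p[:2]-HNG); print(rel)
rel=np.array([-.0585,-.078])
n=18; wps=[]
h=HNG+r2(YAW-q0)@rel; wps.append(([h[0],h[1],.199],down(np.degrees(YAW-q0)+90),2))
for k in range(1,n+1):
    q=q0+(1.49-q0)*k/n; h=HNG+r2(YAW-q)@rel; wps.append(([h[0],h[1],.199],down(np.degrees(YAW-q)+90),1))
plan(p,R,wps,4)
```

```text
t 4.95 p [0.5677 0.0903 0.2046] rv [-2.576e+00 -1.798e+00  1.000e-03] F [-0.1 -0.6 -0.2] g 0.292 q [ 0.452  0.238 -0.76   1.629  0.168  1.342 -0.684]
[-0.0578306  -0.08136093]
0 [0.0017, -0.0003, 0.0028] [-0.0, 0.0, -0.2]
1 [0.0017, -0.0004, 0.0028] [-0.0, 0.0, -0.1]
2 [0.0035, -0.0044, 0.0] [-0.0, 0.0, 3.3]
3 [0.0035, -0.0044, 0.0] [-0.0, 0.0, 3.3]
4 [0.0035, -0.0044, 0.0] [-0.0, 0.0, 3.3]
5 [0.0035, -0.0044, 0.0] [-0.0, 0.0, 3.3]
6 [0.0035, -0.0044, 0.0] [-0.0, 0.0, 3.3]
7 [0.0035, -0.0044, 0.0] [-0.0, 0.0, 3.3]
8 [0.0035, -0.0044, 0.0] [-0.0, 0.0, 3.3]
9 [0.0035, -0.0044, 0.0] [-0.0, 0.0, 3.3]
10 [0.0035, -0.0043, 0.0] [-0.0, 0.0, 3.3]
11 [0.0035, -0.0044, 0.0] [-0.0, 0.0, 3.3]
12 [0.0035, -0.0044, 0.0] [-0.0, 0.0, 3.3]
13 [0.0035, -0.0044, 0.0] [-0.0, 0.0, 3.3]
14 [0.0035, -0.0044, 0.0] [-0.0, 0.0, 3.3]
15 [0.0035, -0.0044, 0.0] [-0.0, 0.0, 3.3]
16 [0.0035, -0.0044, 0.0] [-0.0, 0.0, 3.3]
17 [0.0035, -0.0044, 0.0] [-0.0, 0.0, 3.4]
18 [0.0035, -0.0044, 0.0] [-0.0, 0.0, 3.3]
19 [0.0035, -0.0044, 0.0] [-0.0, 0.0, 3.3]
end [0.5623 0.1902 0.199 ] [ 3.128e+00  2.910e-01 -1.000e-03]
```

{"method": "carry_out", "body": {"rows": [{"offset": [0.0017, 0, 0.0028], "rot": [0, 0, 0], "gripper": 0.3}, {"offset": [0.0017, 0, 0.0028], "rot": [0, 0, 0], "gripper": 0.18}, {"offset": [0, 0, 0], "rot": [0, 0, 0], "gripper": 0.17}, {"offset": [0.0035, -0.0044, 0], "rot": [0, 0, 3.3], "gripper": 0.17}, {"offset": [0.0035, -0.0044, 0], "rot": [0, 0, 3.3], "gripper": 0.17}, {"offset": [0.0035, -0.0044, 0], "rot": [0, 0, 3.3], "gripper": 0.17}, {"offset": [0.0035, -0.0044, 0], "rot": [0, 0, 3.3], "gripper": 0.17}], "grip_force": 20}}

```text
time: 5.82
position: [0.5597, 0.112, 0.199]
tool_rot: [2.766, 1.484, -0.0]
ft_force: [2.4, -2.5, -1.8]
grip_width: 0.173
```

Run:
```python
from h import *
p,R=cur(); d=shot('wrist','w4')
cv2.imwrite('pics/w4c.png',cv2.resize(d['img'][130:310,150:350,::-1],None,fx=3.3,fy=3.3,interpolation=cv2.INTER_CUBIC))
qest(p,R,(-.0585,-.078))
```

```text
t 5.83 p [0.5597 0.112  0.199 ] rv [ 2.766  1.484 -0.   ] F [ 2.4 -2.5 -1.8] g 0.173 q [ 0.402  0.227 -0.743  1.648  0.16   1.328 -0.953]
q pos 0.6594070610067132 r 0.09665999212466803 0.0975 q rot 0.6913277098593561
```

View pics/w4c.png

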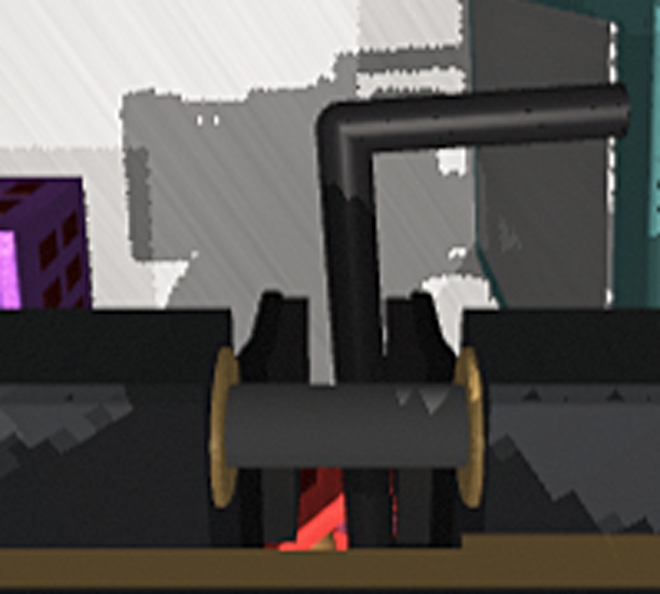

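The crop shows the bar resting on the inner (right) finger, force about 3.5 N. The hook works, so I carry on.

{"method": "carry_out", "body": {"rows": [{"offset": [0.0035, -0.0044, 0], "rot": [0, 0, 3.3], "gripper": 0.17}, {"offset": [0.0035, -0.0044, 0], "rot": [0, 0, 3.3], "gripper": 0.17}, {"offset": [0.0035, -0.0044, 0], "rot": [0, 0, 3.3], "gripper": 0.17}, {"offset": [0.0035, -0.0044, 0], "rot": [0, 0, 3.3], "gripper": 0.17}, {"offset": [0.0035, -0.0044, 0], "rot": [0, 0, 3.3], "gripper": 0.17}, {"offset": [0.0035, -0.0044, 0], "rot": [0, 0, 3.3], "gripper": 0.17}, {"offset": [0.0035, -0.0044, 0], "rot": [0, 0, 3.3], "gripper": 0.17}, {"offset": [0.0035, -0.0044, 0], "rot": [0, 0, 3.3], "gripper": 0.17}]}}

```text
time: 6.88
position: [0.554, 0.1562, 0.199]
tool_rot: [3.032, 0.815, -0.002]
ft_force: [0.8, -2.5, -0.3]
grip_width: 0.167
```

Run:
```python
from h import *
p,R=cur(); d=shot('wrist','w5')
qest(p,R,(-.0585,-.078))
q0=.683+8*.0577; 
rel=np.array([-.0585,-.078]); n=6
wps=[]
for k in range(1,n+1):
    q=q0+(1.49-q0)*k/n; h=HNG+r2(YAW-q)@rel; wps.append(([h[0],h[1],.199],down(np.degrees(YAW-q)+90),1))
plan(p,R,wps,4)
```

```text
t 6.88 p [0.554  0.1562 0.199 ] rv [ 3.032e+00  8.150e-01 -2.000e-03] F [ 0.8 -2.5 -0.3] g 0.167 q [ 0.293  0.235 -0.712  1.635  0.159  1.332 -1.489]
q pos 1.1267815853854728 r 0.09615568873083885 0.0975 q rot 1.150968442974383
0 [0.0034, -0.0066, 0.0] [0.1, 0.1, 2.9]
1 [0.0035, -0.0044, 0.0] [0.0, 0.0, 3.3]
2 [0.0035, -0.0044, 0.0] [0.0, 0.0, 3.3]
3 [0.0035, -0.0044, 0.0] [0.0, 0.0, 3.3]
4 [0.0035, -0.0044, 0.0] [0.0, 0.0, 3.3]
5 [0.0035, -0.0043, 0.0] [0.0, 0.0, 3.3]
end [0.5623 0.1902 0.199 ] [ 3.128  0.293 -0.   ]
```

View pics/w5.png

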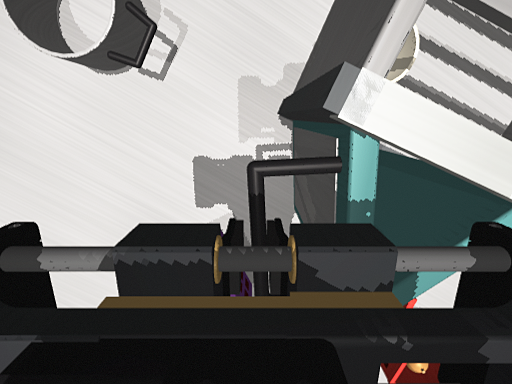

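The wrist view shows the bar at (258,200) still between the fingers, with the pot well clear at top left. I continue to the end stop.

{"method": "carry_out", "body": {"rows": [{"offset": [0.0035, -0.0044, 0], "rot": [0, 0, 3.3], "gripper": 0.17}, {"offset": [0.0035, -0.0044, 0], "rot": [0, 0, 3.3], "gripper": 0.17}, {"offset": [0.0035, -0.0044, 0], "rot": [0, 0, 3.3], "gripper": 0.17}, {"offset": [0.0035, -0.0044, 0], "rot": [0, 0, 3.3], "gripper": 0.17}, {"offset": [0.0035, -0.0044, 0], "rot": [0, 0, 3.3], "gripper": 0.17}, {"offset": [0.0035, -0.0044, 0], "rot": [0, 0, 3.3], "gripper": 0.17}, {"offset": [0, 0, 0], "rot": [0, 0, 0], "gripper": 0.17}]}}

```text
time: 7.8
position: [0.5632, 0.1875, 0.199]
tool_rot: [3.125, 0.285, -0.004]
ft_force: [-1.9, -3.8, 2.1]
grip_width: 0.17
```

Run:
```python
from h import *
p,R=cur(); d=shot('wrist','w6'); shot('top','t6')
qest(p,R,(-.0585,-.078))
```

```text
t 7.8 p [0.5632 0.1875 0.199 ] rv [ 3.125  0.285 -0.004] F [-1.9 -3.8  2.1] g 0.17 q [ 0.2    0.274 -0.678  1.591  0.178  1.343 -1.889]
q pos 1.4684381781063216 r 0.09550000682440492 0.0975 q rot 1.4943988096973433
```

View pics/w6.png

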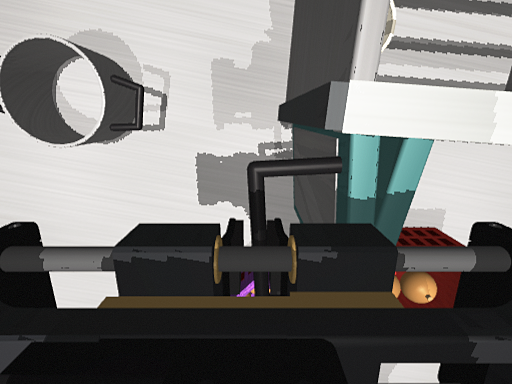

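View pics/t6.png

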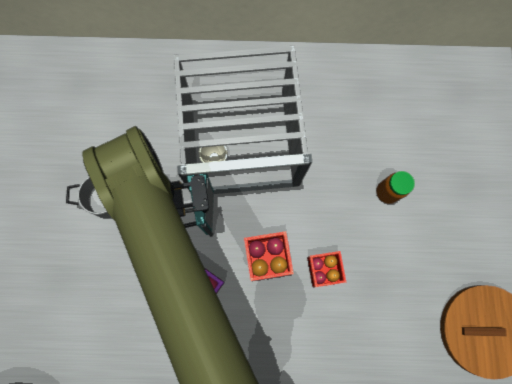

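Panels are nearly parallel, but the force is still only the friction level. I push on a bit until the stop is felt.

{"method": "carry_out", "body": {"rows": [{"offset": [0, -0.003, 0], "rot": [0, 0, 0], "gripper": 0.17}, {"offset": [0, -0.003, 0], "rot": [0, 0, 0], "gripper": 0.17}, {"offset": [0, 0, 0], "rot": [0, 0, 0], "gripper": 0.17}]}}

```text
time: 8.28
position: [0.5631, 0.1877, 0.1989]
tool_rot: [3.118, 0.278, -0.005]
ft_force: [-1.6, -13.4, 3.0]
grip_width: 0.174
```

Run:
```python
from h import *
p,R=cur(); qest(p,R,(-.0585,-.078))
```

```text
t 8.28 p [0.5631 0.1877 0.1989] rv [ 3.118  0.278 -0.005] F [ -1.6 -13.4   3. ] g 0.174 q [ 0.194  0.276 -0.677  1.589  0.186  1.347 -1.9  ]
q pos 1.4701339896494527 r 0.09560664226609368 0.0975 q rot 1.4982807277577677
```

The stop is reached: 13 N and no further motion. I ease off, open slightly and lift straight up.

{"method": "carry_out", "body": {"rows": [{"offset": [0, 0.007, 0], "rot": [0, 0, 0], "gripper": 0.3}, {"offset": [0, 0, 0], "rot": [0, 0, 0], "gripper": 0.35}, {"offset": [0, 0, -0.03], "rot": [0, 0, 0], "gripper": 0.35}, {"offset": [0, 0, -0.05], "rot": [0, 0, 0], "gripper": 0.35}, {"offset": [0, 0, -0.05], "rot": [0, 0, 0], "gripper": 0.35}, {"offset": [0, 0, 0], "rot": [0, 0, 0], "gripper": 0.35}]}}

```text
time: 9.02
position: [0.5651, 0.1918, 0.3342]
tool_rot: [-3.125, -0.289, -0.013]
ft_force: [-0.2, 0.8, -0.8]
grip_width: 0.349
```

Run:
```python
from h import *
p,R=cur(); shot('wrist','w7'); shot('top','t7')
```

```text
t 9.03 p [0.5651 0.1918 0.3342] rv [-3.125 -0.289 -0.013] F [-0.2  0.8 -0.8] g 0.349 q [ 0.195  0.23  -0.69   1.368  0.146  1.585 -1.864]
```

View pics/w7.png

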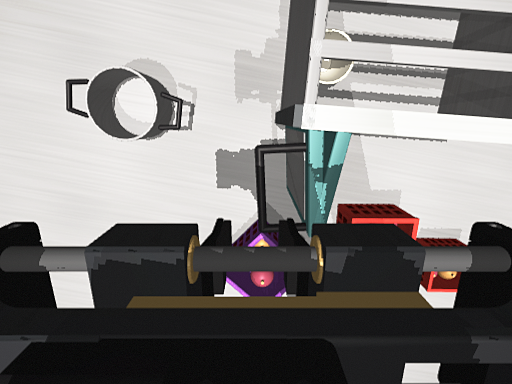

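The door is folded: the panels run together at (325,175) with the handle free at (280,185). The basket and its lookalikes have not been touched. Next I fit a kinematic model from the logged joint/pose pairs to check reach for a tilted push.

```bash
cat > kin.py <<'E'
import numpy as np, json, itertools
from scipy.spatial.transform import Rotation as Ro
from scipy.optimize import least_squares
D=[json.loads(l) for l in open('log.jsonl')]
Q=np.array([d[0] for d in D]); P=np.array([d[1] for d in D]); RR=[Ro.from_rotvec(d[2]) for d in D]
AX='zyzyzyz'
def rots(q,s,b):
    R=Ro.from_euler('z',b[0]); out=[]
    for i in range(7):
        R=R*Ro.from_euler(AX[i],s[i]*q[i]); out.append(R)
    return out
def best():
    res=[]
    for s in itertools.product([1,-1],repeat=7):
        if s[1]<0: continue
        e=0
        # allow base yaw unknown 0/pi & end rotation E estimated
        for b in (0,np.pi):
            Es=[rots(q,s,[b])[-1].inv()*R for q,R in zip(Q,RR)]
            m=Ro.concatenate(Es).mean(); e=max((m.inv()*E).magnitude() for E in Es)
            res.append((e,s,b,m.as_rotvec()))
    res.sort(key=lambda r:r[0]); return res
if __name__=='__main__':
    r=best()
    for x in r[:4]: 
        print(x)
        s,b=x[1],x[2]
        A=[];y=[]
        for q,p in zip(Q,P):
            R=[a.as_matrix() for a in rots(q,s,[b])]
            # offsets: after J1: (x,z?), after J2.. : x,z ; J4: x,z; J6: x,z
            cols=[np.array([0,0,1.]),R[0][:,0]]+[R[i][:,k] for i in (2,4,6) for k in (0,1,2)]
            A.append(np.array(cols).T); y.append(p)
        A=np.vstack(A); y=np.hstack(y)
        c,_,rk,sv=np.linalg.lstsq(A,y,rcond=1e-4); print(c.round(4),rk,abs(A@c-y).max())
E
python3 kin.py
python3 - <<'E'
from h import *
d=load('top0'); d=load('t7')
E
```

```text
(1.0768813801606373e-15, (-1, 1, -1, 1, -1, 1, -1), 0, array([-2.39421275e-16, -7.39888640e-16,  1.57079633e+00]))
[ 2.013e-01  7.000e-04 -7.900e-03 -2.160e-02  4.624e-01  3.300e-03
 -1.000e-03  5.129e-01 -3.000e-04 -1.100e-03  3.244e-01] 11 0.008436084184338277
(0.02054065994605212, (-1, 1, -1, 1, -1, 1, -1), 3.141592653589793, array([-0.00257127,  0.00219294, -1.57079501]))
[ 0.6639 -0.1064 -0.5052 -0.5163 -0.359  -0.0595  0.4852  0.0765 -0.0008
 -0.0038  0.1463] 11 0.158804372882927
(0.29877715448020303, (-1, 1, -1, 1, 1, 1, -1), 3.141592653589793, array([ 0.26783363, -0.03661483, -1.62076896]))
[ 0.3714 -0.2257 -0.433   0.3214 -0.5355 -0.0973 -0.3458  0.1286  0.0061
 -0.012  -0.2998] 11 0.15105213801598352
(0.3014953907373306, (-1, 1, -1, 1, 1, 1, -1), 0, array([-0.03836422, -0.26610459,  1.5040319 ]))
[-1.168e-01  7.300e-03 -1.130e-02 -1.910e-02  4.749e-01  1.360e-02
 -5.100e-03  5.095e-01 -1.400e-03  4.000e-04  9.500e-03] 11 0.005207842146282893
```

View pics/t7.png

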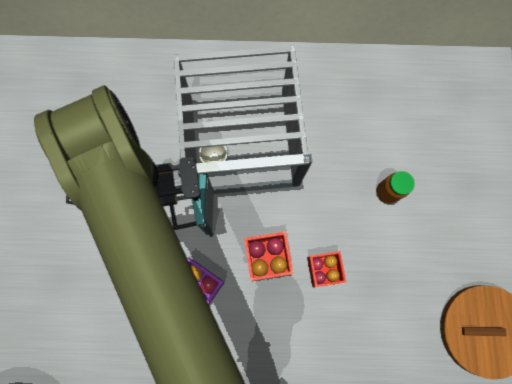

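```bash
cat >> kin.py <<'E'
S=(-1,1,-1,1,-1,1,-1); E=Ro.from_euler('z',np.pi/2)
def cols(q,full=True):
    R=[a.as_matrix() for a in rots(q,S,[0])]
    c=[np.array([0,0,1.]),R[1][:,2],R[3][:,2],R[5][:,2]]
    if full: c+=[R[i][:,0] for i in range(6)]+[R[i][:,1] for i in (0,2,4)]
    return np.array(c).T
def fit(full=True,rc=1e-3):
    A=np.vstack([cols(q,full) for q in Q]); y=P.ravel()
    c,_,rk,sv=np.linalg.lstsq(A,y,rcond=rc); return c,rk,abs(A@c-y).max(),sv
if __name__=='__main__':
    print(len(Q))
    for f in (False,True):
        c,rk,e,sv=fit(f,1e-4); print(c.round(4),rk,e)
    c,rk,e,sv=fit(False); A=[cols(q,False)@c-p for q,p in zip(Q,P)]; print(np.round(A,4))
E
python3 kin.py | tail -22
```

```text
(0.3014953907373306, (-1, 1, -1, 1, 1, 1, -1), 0, array([-0.03836422, -0.26610459,  1.5040319 ]))
[-1.168e-01  7.300e-03 -1.130e-02 -1.910e-02  4.749e-01  1.360e-02
 -5.100e-03  5.095e-01 -1.400e-03  4.000e-04  9.500e-03] 11 0.005207842146282893
14
[0.76   0.5663 0.4858 0.9936] 4 0.03854025499322433
[ 2.495e-01  4.678e-01  5.131e-01  3.813e-01  0.000e+00 -0.000e+00
  0.000e+00 -0.000e+00  0.000e+00  0.000e+00 -1.560e-02 -1.060e-02
 -4.000e-04] 13 8.881784197001252e-16
[[ 0.0244  0.0041 -0.0027]
 [-0.006   0.0385 -0.0028]
 [-0.0006  0.006  -0.0037]
 [ 0.0039  0.0021  0.0004]
 [ 0.0039  0.0021  0.0004]
 [ 0.0023  0.0037  0.0017]
 [ 0.0013  0.0044  0.0017]
 [-0.0008  0.0055  0.0018]
 [-0.0009  0.0055  0.0018]
 [-0.0011  0.0051  0.0023]
 [-0.0022  0.0053  0.0021]
 [-0.0002  0.0044  0.001 ]
 [ 0.0001 -0.0002  0.001 ]
 [ 0.0006  0.0103 -0.005 ]]
```

The position model is exact: links 0.4678, 0.5131 and 0.3813, shoulder at 0.2495. Before going to the basket I check the fingertip height against the image, since the first grip slipped as if the tips were higher than I assumed. I also run IK for the tilted push.

```bash
cat >> kin.py <<'E'
C=fit(True,1e-4)[0]
LO=np.array([-2.86,-.3,-1.38,.06,-1.56,.09,-2.69]); HI=np.array([2.86,2.09,1.24,2.45,4.7,2.05,2.69])
def fk(q): return cols(q,True)@C, rots(q,S,[0])[-1]*E
def ik(p,R,q0,reg=1e-3):
    def f(q):
        a,b=fk(q); return np.r_[(a-p)*10,(b.inv()*R).as_rotvec()*3,reg*(q-q0)]
    r=least_squares(f,np.clip(q0,LO+1e-3,HI-1e-3),bounds=(LO,HI)); a,b=fk(r.x); return r.x,np.linalg.norm(a-p),(b.inv()*R).magnitude()
E
cat >> h.py <<'E'
def tilt(pitch,yaw=None,off=0,cam=-1):
    # z points forward along cupboard x, pitch deg below horizontal; cam=-1: tool x backwards
    a=YAW+np.radians(off); b=np.radians(pitch); f=np.array([np.cos(a),np.sin(a),0]); u=np.array([0,0,1.])
    z=np.cos(b)*f-np.sin(b)*u; x=cam*(np.sin(b)*f+np.cos(b)*u); return Ro.from_matrix(np.c_[x,np.cross(z,x),z])
E
python3 - <<'E'
from h import *; import kin
d=load('w3'); p=np.array([.5677,.0903,.2046]); R=Ro.from_rotvec([-2.576,-1.798,.001])
w=.29*.087/2
for z in (-.032,-.022,-.012,0,.008): print(z,[proj(d,p+R.apply([x,s*(w+t),z])).round(0).tolist() for x in (.0095,) for s,t in ((-1,0),(-1,.015),(1,0),(1,.015))])
q0=np.array([0,.3,-.3,1.6,.2,1.2,1.2])
zt=.045
for pit in (90,75,60,50,40,30,20):
    for xt in (-.33,-.27,-.2,-.13,-.05,.02):
        R=tilt(pit); xy=c2w(xt,-.027); tip=np.array([*xy,zt]); t=tip-R.apply([0,0,.008])
        q,e,er=kin.ik(t,R,q0); 
        print(pit,xt,round(np.hypot(*xy),3),'ok' if e<1e-3 and er<.01 else 'NO %.3f %.2f'%(e,er),q.round(2) if e<1e-3 else '')
E
```

```text
-0.032 [[233.0, 234.0], [207.0, 234.0], [277.0, 234.0], [304.0, 234.0]]
-0.022 [[235.0, 227.0], [210.0, 227.0], [276.0, 227.0], [301.0, 227.0]]
-0.012 [[236.0, 221.0], [212.0, 221.0], [275.0, 221.0], [298.0, 221.0]]
0 [[237.0, 215.0], [215.0, 215.0], [274.0, 215.0], [295.0, 215.0]]
0.008 [[238.0, 211.0], [217.0, 211.0], [273.0, 211.0], [294.0, 211.0]]
90 -0.33 0.349 ok [ 0.11 -0.18 -0.06  2.32 -0.01  1.    1.74]
90 -0.27 0.407 ok [ 0.16 -0.04 -0.13  2.2  -0.01  0.99  1.71]
90 -0.2 0.476 ok [ 0.2   0.11 -0.21  2.04  0.03  0.99  1.66]
90 -0.13 0.545 ok [ 0.22  0.25 -0.26  1.88  0.07  1.02  1.61]
90 -0.05 0.625 ok [ 0.21  0.4  -0.28  1.68  0.13  1.07  1.56]
90 0.02 0.694 ok [ 0.18  0.54 -0.29  1.49  0.16  1.14  1.54]
75 -0.33 0.349 NO 0.020 0.06 
75 -0.27 0.407 ok [ 0.04 -0.26  0.02  2.41 -0.06  0.74  1.78]
75 -0.2 0.476 ok [ 0.13 -0.09 -0.09  2.27 -0.07  0.7   1.76]
75 -0.13 0.545 ok [ 0.21  0.06 -0.2   2.12 -0.03  0.7   1.71]
75 -0.05 0.625 ok [ 0.25  0.23 -0.28  1.94  0.06  0.72  1.62]
75 0.02 0.694 ok [ 0.24  0.36 -0.31  1.77  0.13  0.77  1.56]
60 -0.33 0.349 NO 0.050 0.21 
60 -0.27
[... 407 characters left out ...]
09  2.43]
50 0.02 0.694 ok [ 0.5   0.22 -0.52  2.16  0.22  0.09  1.49]
40 -0.33 0.349 NO 0.090 0.40 
40 -0.27 0.407 NO 0.073 0.33 
40 -0.2 0.476 NO 0.051 0.24 
40 -0.13 0.545 NO 0.026 0.16 
40 -0.05 0.625 NO 0.019 0.13 
40 0.02 0.694 ok [ 1.27  0.73 -1.38  2.27  2.15  0.48 -0.02]
30 -0.33 0.349 NO 0.110 0.52 
30 -0.27 0.407 NO 0.096 0.44 
30 -0.2 0.476 NO 0.074 0.36 
30 -0.13 0.545 NO 0.047 0.29 
30 -0.05 0.625 NO 0.017 0.04 
30 0.02 0.694 ok [ 1.32  1.   -1.38  2.36  2.62  0.68 -0.2 ]
20 -0.33 0.349 NO 0.129 0.64 
20 -0.27 0.407 NO 0.118 0.56 
20 -0.2 0.476 NO 0.096 0.49 
20 -0.13 0.545 NO 0.066 0.22 
20 -0.05 0.625 NO 0.036 0.07 
20 0.02 0.694 ok [ 1.43  1.53 -1.38  2.41  2.93  0.86  0.09]
```

Run:
```python
from h import *; import kin
q0=np.array([0.1,.0,-.2,2.,.0,1.,1.6])
for xt in (-.305,-.295):
  xy=c2w(xt,-.03); print(xy,np.hypot(*xy))
  for z in (.3,.25,.2,.15,.1,.07,.042):
    q,e,er=kin.ik(np.array([*xy,z]),tilt(90),q0); print(xt,z,round(e,4),round(er,3),q.round(2))
xy=c2w(-.22,-.03); 
for z in (.3,.2): print(xy,z,kin.ik(np.array([*xy,z]),tilt(90),q0))
p,R=cur(); t=tilt(90); print(t.as_matrix().round(2)); print((R.inv()*t).as_rotvec(degrees=True))
```

```text
[ 0.37126065 -0.04317878] 0.37376312844742443
-0.305 0.3 0.0 0.0 [ 0.23 -0.3  -0.14  1.9  -0.04  1.54  1.77]
-0.305 0.25 0.0 0.0 [ 0.15 -0.29 -0.09  1.99 -0.03  1.44  1.75]
-0.305 0.2 0.0 0.0 [ 0.16 -0.27 -0.09  2.07 -0.03  1.34  1.75]
-0.305 0.15 0.0 0.0 [ 0.16 -0.23 -0.1   2.15 -0.02  1.23  1.75]
-0.305 0.1 0.0 0.0 [ 0.16 -0.18 -0.11  2.21 -0.02  1.11  1.74]
-0.305 0.07 0.0 0.0 [ 0.17 -0.14 -0.11  2.25 -0.02  1.04  1.74]
-0.305 0.042 0.0 0.0 [ 0.17 -0.1  -0.12  2.28 -0.01  0.97  1.74]
[ 0.38120495 -0.04212482] 0.3835253775766854
-0.295 0.3 0.0 0.0 [ 0.15 -0.28 -0.09  1.88 -0.02  1.54  1.75]
-0.295 0.25 0.0 0.0 [ 0.15 -0.27 -0.09  1.97 -0.02  1.44  1.75]
-0.295 0.2 0.0 0.0 [ 0.16 -0.25 -0.1   2.06 -0.02  1.33  1.74]
-0.295 0.15 0.0 0.0 [ 0.16 -0.21 -0.11  2.13 -0.02  1.22  1.74]
-0.295 0.1 0.0 0.0 [ 0.16 -0.16 -0.11  2.19 -0.02  1.11  1.74]
-0.295 0.07 0.0 0.0 [ 0.17 -0.12 -0.12  2.23 -0.02  1.03  1.73]
-0.295 0.042 0.0 0.0 [ 0.17 -0.08 -0.13  2.26 -0.01  0.96  1.73]
[ 0.45578722 -0.0342201 ] 0.3 (array([ 0.15347568, -0.11549806, -0.12376097,  1.74987083, -0.01425607,
        1.5063507 ,  1.70783785]), np.float64(1.522213566231131e-08), 6.307738480387747e-08)
[ 0.45578722 -0.0342201 ] 0.2 (array([ 0.15634051, -0.07893825, -0.13208473,  1.9146264 , -0.01076293,
        1.30523437,  1.70387593]), np.float64(8.935289604348067e-09), 3.733581739681143e-08)
t 9.12 p [0.5635 0.1903 0.3294] rv [-3.128e+00 -2.890e-01 -1.000e-03] F [-0.  -0.5 -1.2] g 0.348 q [ 0.195  0.232 -0.689  1.375  0.146  1.585 -1.864]
[[-0.99 -0.11  0.  ]
 [-0.11  0.99  0.  ]
 [-0.    0.   -1.  ]]
[ 6.06022753e-02 -6.51449917e-02 -1.75504502e+02]
```

Run:
```python
from h import *
p,R=cur()
a=c2w(-.24,-.03); b=c2w(-.305,-.03)
wps=[([*a,.28],tilt(90),18),([*b,.18],tilt(90),4),([*b,.042],tilt(90),5)]
plan(p,R,wps)
```

```text
t 9.12 p [0.5635 0.1903 0.3294] rv [-3.128e+00 -2.890e-01 -1.000e-03] F [-0.  -0.5 -1.2] g 0.348 q [ 0.195  0.232 -0.689  1.375  0.146  1.585 -1.864]
0 [-0.009, 0.011, 0.003] [0.0, -0.0, -9.8]
1 [-0.011, 0.009, 0.002] [0.0, -0.0, -9.7]
2 [-0.013, 0.008, 0.003] [0.0, -0.0, -9.8]
3 [-0.013, 0.005, 0.003] [0.0, -0.0, -9.7]
4 [-0.014, 0.003, 0.003] [0.0, -0.0, -9.8]
5 [-0.015, -0.0, 0.002] [0.0, -0.0, -9.7]
6 [-0.014, -0.002, 0.003] [0.0, -0.0, -9.8]
7 [-0.014, -0.005, 0.003] [0.0, -0.0, -9.7]
8 [-0.013, -0.007, 0.003] [0.0, -0.0, -9.8]
9 [-0.011, -0.008, 0.002] [0.0, -0.0, -9.7]
10 [-0.01, -0.011, 0.003] [0.0, 0.0, -9.8]
11 [-0.008, -0.012, 0.003] [0.0, 0.0, -9.7]
12 [-0.005, -0.013, 0.003] [0.1, 0.0, -9.8]
13 [-0.004, -0.014, 0.002] [-0.0, -0.0, -9.7]
14 [-0.0, -0.015, 0.003] [-0.0, -0.0, -9.8]
15 [0.001, -0.014, 0.003] [-0.0, -0.0, -9.7]
16 [0.004, -0.014, 0.003] [-0.0, -0.0, -9.8]
17 [0.006, -0.013, 0.002] [-0.0, -0.0, -9.7]
18 [0.016, 0.0, 0.025] [-0.0, -0.0, -0.0]
19 [0.017, 0.0, 0.025] [-0.0, -0.0, -0.0]
20 [0.016, 0.0, 0.025] [-0.0, -0.0, -0.0]
21 [0.016, 0.0, 0.025] [-0.0, -0.0, -0.0]
22 [0.0, 0.0, 0.028] [-0.0, -0.0, -0.0]
23 [0.0, 0.0, 0.027] [-0.0, -0.0, -0.0]
24 [0.0, 0.0, 0.028] [-0.0, -0.0, -0.0]
25 [0.0, 0.0, 0.028] [-0.0, -0.0, -0.0]
26 [0.0, 0.0, 0.027] [-0.0, -0.0, -0.0]
end [ 0.3715 -0.0432  0.0423] [ 0.166 -3.136  0.   ]
```

{"method": "carry_out", "body": {"rows": [{"offset": [-0.009, 0.011, 0.0], "rot": [0, 0, -9.8], "gripper": 0.4}, {"offset": [-0.011, 0.009, 0.0], "rot": [0, 0, -9.7], "gripper": 0.4}, {"offset": [-0.013, 0.008, 0.003], "rot": [0, 0, -9.8], "gripper": 0.4}, {"offset": [-0.013, 0.005, 0.003], "rot": [0, 0, -9.7], "gripper": 0.4}, {"offset": [-0.014, 0.003, 0.003], "rot": [0, 0, -9.8], "gripper": 0.4}, {"offset": [-0.015, 0, 0.003], "rot": [0, 0, -9.7], "gripper": 0.4}, {"offset": [-0.014, -0.002, 0.004], "rot": [0, 0, -9.8], "gripper": 0.4}, {"offset": [-0.014, -0.005, 0.004], "rot": [0, 0, -9.7], "gripper": 0.4}, {"offset": [-0.013, -0.007, 0.004], "rot": [0, 0, -9.8], "gripper": 0.4}, {"offset": [-0.011, -0.008, 0.003], "rot": [0, 0, -9.7], "gripper": 0.4}]}}

```text
time: 10.38
position: [0.4916, 0.0632, 0.3003]
tool_rot: [-1.839, -2.544, 0.003]
ft_force: [-0.3, -0.3, -0.3]
grip_width: 0.403
```

{"method": "carry_out", "body": {"rows": [{"offset": [-0.01, -0.011, 0.003], "rot": [0, 0, -9.8], "gripper": 0.4}, {"offset": [-0.008, -0.012, 0.003], "rot": [0, 0, -9.7], "gripper": 0.4}, {"offset": [-0.005, -0.013, 0.003], "rot": [0, 0, -9.8], "gripper": 0.4}, {"offset": [-0.004, -0.014, 0.002], "rot": [0, 0, -9.7], "gripper": 0.4}, {"offset": [0, -0.015, 0.003], "rot": [0, 0, -9.8], "gripper": 0.4}, {"offset": [0.001, -0.014, 0.003], "rot": [0, 0, -9.7], "gripper": 0.4}, {"offset": [0.004, -0.014, 0.003], "rot": [0, 0, -9.8], "gripper": 0.4}, {"offset": [0.006, -0.013, 0.002], "rot": [0, 0, -9.7], "gripper": 0.4}, {"offset": [0, 0, 0], "rot": [0, 0, 0], "gripper": 0.4}]}}

```text
time: 11.5
position: [0.4349, -0.0378, 0.2787]
tool_rot: [0.157, -3.135, -0.001]
ft_force: [0.8, -0.2, 0.7]
grip_width: 0.4
```

Run:
```python
from h import *
p,R=cur(); print(w2c(p)); shot('top','t8')
b=c2w(-.305,-.03)
plan(p,R,[([*b,.18],tilt(90),4),([*b,.042],tilt(90),5)])
```

```text
t 11.5 p [ 0.4349 -0.0378  0.2787] rv [ 1.570e-01 -3.135e+00 -1.000e-03] F [ 0.8 -0.2  0.7] g 0.4 q [ 0.574 -0.159 -0.481  1.814 -0.074  1.472  1.777]
[-0.24111328 -0.03132198]
0 [0.016, 0.0, 0.025] [0.0, -0.0, -0.1]
1 [0.016, 0.0, 0.024] [0.0, -0.1, -0.1]
2 [0.016, 0.001, 0.025] [0.0, -0.0, -0.0]
3 [0.016, 0.0, 0.025] [0.0, -0.1, -0.1]
4 [-0.0, -0.0, 0.028] [0.0, 0.0, -0.0]
5 [-0.0, -0.0, 0.027] [0.0, 0.0, -0.0]
6 [-0.0, -0.0, 0.028] [0.0, 0.0, -0.0]
7 [-0.0, -0.0, 0.027] [0.0, 0.0, -0.0]
8 [-0.0, -0.0, 0.028] [0.0, 0.0, -0.0]
end [ 0.3711 -0.0431  0.0418] [-1.650e-01  3.136e+00  1.000e-03]
```

View pics/t8.png

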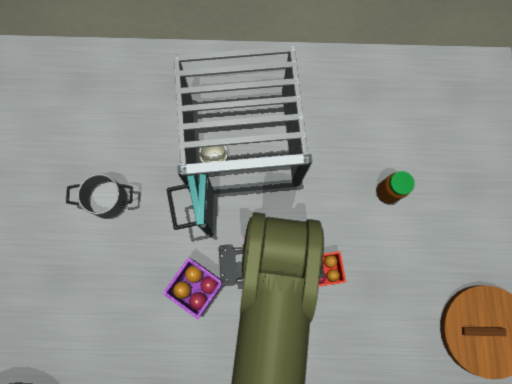

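The top view shows the door folded flat at (188–207, 175–222). Pot, purple, small red and jar are unmoved. I go down behind the basket.

{"method": "carry_out", "body": {"rows": [{"offset": [0.016, 0, 0.025], "rot": [0, 0, -0.1], "gripper": 0.4}, {"offset": [0.016, 0, 0.025], "rot": [0, 0, -0.1], "gripper": 0.4}, {"offset": [0.016, 0, 0.025], "rot": [0, 0, 0], "gripper": 0.4}, {"offset": [0.016, 0, 0.025], "rot": [0, 0, 0], "gripper": 0.4}, {"offset": [0, 0, 0], "rot": [0, 0, 0], "gripper": 0.4}]}}

```text
time: 12.18
position: [0.3706, -0.0433, 0.1785]
tool_rot: [0.165, -3.133, -0.001]
ft_force: [-0.4, 0.1, 0.6]
grip_width: 0.4
```

Run:
```python
from h import *
p,R=cur(); print(w2c(p))
b=c2w(-.305,-.03)
plan(p,R,[([*b,.042],tilt(90),6)])
```

```text
t 12.18 p [ 0.3706 -0.0433  0.1785] rv [ 1.650e-01 -3.133e+00 -1.000e-03] F [-0.4  0.1  0.6] g 0.4 q [ 0.572 -0.266 -0.443  2.095 -0.117  1.294  1.852]
[-0.30568734 -0.03001296]
0 [-0.0, -0.0, 0.023] [0.0, -0.0, -0.0]
1 [-0.0, -0.0, 0.023] [0.0, -0.1, -0.0]
2 [-0.001, -0.0, 0.022] [0.0, -0.0, -0.0]
3 [0.0, -0.0, 0.023] [0.0, -0.0, -0.0]
4 [0.0, -0.0, 0.023] [0.0, -0.1, -0.0]
5 [-0.0, -0.0, 0.023] [0.1, -0.0, -0.0]
end [ 0.3712 -0.0431  0.0415] [ 1.650e-01 -3.137e+00  1.000e-03]
```

{"method": "carry_out", "body": {"rows": [{"offset": [0, 0, 0.023], "rot": [0, 0, 0], "gripper": 0.4}, {"offset": [0, 0, 0.023], "rot": [0, 0, 0], "gripper": 0.4}, {"offset": [0, 0, 0.023], "rot": [0, 0, 0], "gripper": 0.4}, {"offset": [0, 0, 0.023], "rot": [0, 0, 0], "gripper": 0.4}, {"offset": [0, 0, 0.023], "rot": [0, 0, 0], "gripper": 0.4}, {"offset": [0, 0, 0.02], "rot": [0, 0, 0], "gripper": 0.4}, {"offset": [0, 0, 0], "rot": [0, 0, 0], "gripper": 0.4}]}}

```text
time: 13.05
position: [0.3727, -0.0432, 0.0451]
tool_rot: [0.168, -3.136, -0.002]
ft_force: [-0.6, -0.7, 1.0]
grip_width: 0.401
```

Run:
```python
from h import *
p,R=cur(); print(w2c(p)); shot('top','t9'); d=shot('scene','s9'); shot('wrist','w9')
a=d['img'][:,:,::-1]; cv2.imwrite('pics/s9c.png',cv2.resize(a[120:260,210:400],None,fx=4,fy=4,interpolation=cv2.INTER_CUBIC))
for o in ([-.0095,-.017,.008],[-.0095,.017,.008]): print(proj(d,p+R.apply(o)).round(1))
```

```text
t 13.05 p [ 0.3727 -0.0432  0.0451] rv [ 1.680e-01 -3.136e+00 -2.000e-03] F [-0.6 -0.7  1. ] g 0.401 q [ 0.567 -0.099 -0.496  2.258 -0.059  0.974  1.784]
[-0.30355342 -0.03019704]
[287.5 174. ]
[294.5 179.2]
```

View pics/s9c.png

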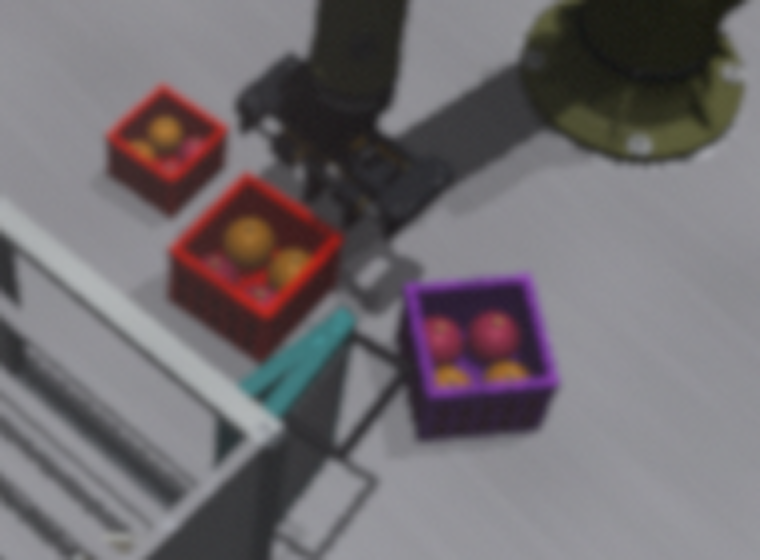

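View pics/t9.png

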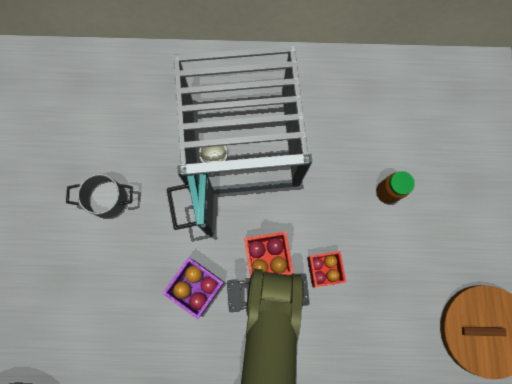

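```bash
cat > push.py <<'E'
from h import *; import kin, sys
def pitch(x): return float(np.interp(x,[-.25,-.10,.02],[90,60,55]))
def pathrows(p,R,x0,x1,step,yt=-.03,zt=.037):
    wps=[]; n=int(round((x1-x0)/step)); q=ctrl.get_state()['joint_positions']
    for k in range(1,n+1):
        x=x0+(x1-x0)*k/n; T=tilt(pitch(x)); tip=np.array([*c2w(x,yt),zt]); t=tip-T.apply([0,0,.008]); wps.append((t,T,1))
        q,e,er=kin.ik(t,T,q,1e-3)
        if k%4==0 or k==n: print('x %.3f pitch %.0f'%(x,pitch(x)),'e %.4f %.3f'%(e,er),q.round(2))
    plan(p,R,wps,4)
E
python3 - <<'E'
from push import *
d=load('t9')
for uv in [(207,174),(204,222),(190,177)]: print(uv,w2c(onz(d,*uv,.232)).round(4))
p,R=cur()
pathrows(p,R,-.3035,.012,.012)
E
```

```text
(207, 174) [-0.0199  0.0899]
(204, 222) [-0.1318  0.1042]
(190, 177) [-0.0237  0.1297]
t 13.2 p [ 0.3739 -0.0439  0.0465] rv [-0.168  3.135 -0.   ] F [ 0.3 -0.1  0.4] g 0.399 q [ 0.567 -0.102 -0.495  2.256 -0.059  0.974  1.785]
x -0.255 pitch 90 e 0.0000 0.000 [ 0.54  0.02 -0.52  2.16  0.01  0.97  1.7 ]
x -0.206 pitch 81 e 0.0000 0.000 [ 0.55 -0.   -0.52  2.18 -0.03  0.81  1.73]
x -0.158 pitch 72 e 0.0000 0.000 [ 0.55 -0.01 -0.51  2.23 -0.09  0.6   1.78]
x -0.109 pitch 62 e 0.0000 0.000 [ 0.56  0.01 -0.51  2.28 -0.18  0.37  1.87]
x -0.061 pitch 58 e 0.0000 0.000 [ 0.51  0.1  -0.5   2.22 -0.09  0.28  1.79]
x -0.012 pitch 56 e 0.0000 0.000 [ 0.43  0.18 -0.43  2.15  0.02  0.24  1.69]
x 0.012 pitch 55 e 0.0000 0.000 [ 0.39  0.22 -0.4   2.11  0.06  0.22  1.65]
0 [-0.0111, 0.0009, 0.0016] [-0.0, 0.1, 0.1]
1 [-0.0121, 0.0, -0.0] [-0.0, 0.0, -0.0]
2 [-0.0122, 0.0, -0.0] [-0.0, 0.0, -0.0]
3 [-0.0121, 0.0001, -0.0] [-0.0, 0.0, -0.0]
4 [-0.0119, -0.0, -0.0] [-0.0, -1.4, -0.0]
5 [-0.0118, -0.0, 0.0003] [-0.0, -2.4, -0.0]
6 [-0.0118, -0.0, 0.0008] [-0.0, -2.5, -0.0]
7 [-0.0117, -0.0, 0.0013] [-0.
[... 181 characters left out ...]
.0, -2.4, -0.0]
12 [-0.0112, 0.0, 0.0039] [-0.0, -2.4, -0.0]
13 [-0.011, 0.0, 0.0043] [-0.0, -2.5, -0.0]
14 [-0.0108, 0.0, 0.0048] [-0.0, -2.4, -0.0]
15 [-0.0106, 0.0, 0.0053] [-0.0, -2.4, -0.0]
16 [-0.0104, 0.0, 0.0057] [-0.0, -2.0, -0.0]
17 [-0.0104, 0.0, 0.0061] [-0.0, -0.5, -0.0]
18 [-0.0104, 0.0, 0.0062] [-0.0, -0.5, -0.0]
19 [-0.0103, 0.0, 0.0062] [-0.0, -0.5, -0.0]
20 [-0.0103, 0.0, 0.0064] [-0.0, -0.5, -0.0]
21 [-0.0102, 0.0001, 0.0065] [-0.0, -0.5, -0.0]
22 [-0.0102, -0.0, 0.0065] [-0.0, -0.5, -0.0]
23 [-0.0101, -0.0, 0.0066] [-0.0, -0.5, -0.0]
24 [-0.01, -0.0, 0.0067] [-0.0, -0.5, -0.0]
25 [-0.01, -0.0, 0.0069] [-0.0, -0.6, -0.0]
end [ 0.682  -0.0102  0.0436] [-0.133  2.533  0.041]
```

Feasible, with panel B's right face at y ≈ +0.09. First part of the push:

{"method": "carry_out", "body": {"rows": [{"offset": [-0.011, 0.001, 0.0015], "rot": [0, 0, 0], "gripper": 0.4}, {"offset": [-0.012, 0, 0], "rot": [0, 0, 0], "gripper": 0.4}, {"offset": [-0.012, 0, 0], "rot": [0, 0, 0], "gripper": 0.4}, {"offset": [-0.012, 0, 0], "rot": [0, 0, 0], "gripper": 0.4}, {"offset": [-0.012, 0, 0], "rot": [0, -1.4, 0], "gripper": 0.4}, {"offset": [-0.012, 0, 0.0003], "rot": [0, -2.4, 0], "gripper": 0.4}]}}

```text
time: 13.95
position: [0.4429, -0.0351, 0.0432]
tool_rot: [-0.165, 3.072, 0.007]
ft_force: [-3.5, -0.0, -1.4]
grip_width: 0.403
```

Run:
```python
from push import *
p,R=cur(); print(w2c(p)); d=shot('top','t10'); shot('scene','s10')
cv2.imwrite('pics/t10c.png',cv2.resize(d['img'][140:310,160:360,::-1],None,fx=3.5,fy=3.5,interpolation=cv2.INTER_CUBIC))
```

```text
t 13.95 p [ 0.4429 -0.0351  0.0432] rv [-0.165  3.072  0.007] F [-3.5 -0.  -1.4] g 0.403 q [ 0.55   0.015 -0.52   2.167 -0.003  0.897  1.71 ]
[-0.23287776 -0.02952344]
```

View pics/t10c.png

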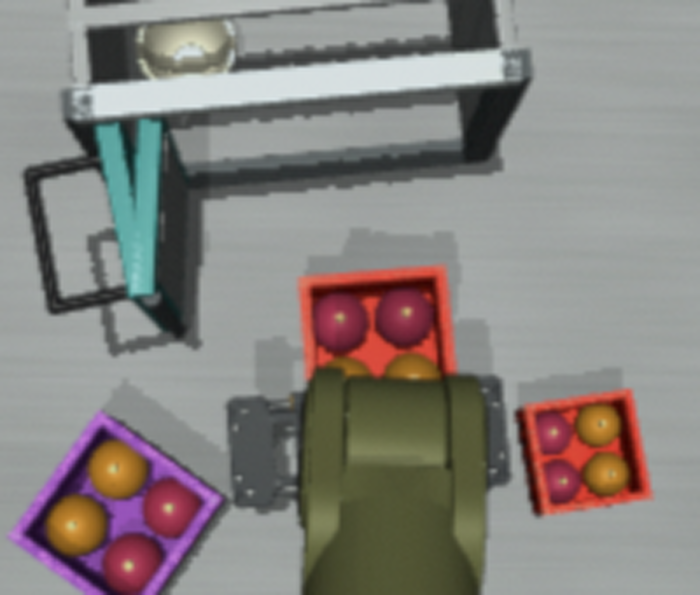

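```bash
cat >> push.py <<'E'
def corners(d,pts,z=.085,ox=160,oy=140,s=3.5):
    c=[]
    for u,v in pts:
        w=onz(d,ox+(u-s/2+.5)/s,oy+(v-s/2+.5)/s,z); c.append(w2c(w)); print((u,v),c[-1].round(4))
    return np.array(c)
E
python3 - <<'E'
from push import *
c=corners(load('t10'),[(301,279),(446,266),(457,375)])
v=c[0]-c[1]; a=np.arctan2(-v[0],v[1]); m=(c[0]+c[1])/2; print('yaw rel',np.degrees(a),np.linalg.norm(v),'centre',m-.055*np.array([np.cos(a),np.sin(a)]))
p,R=cur(); pathrows(p,R,-.2315,-.015,.012)
E
```

```text
(301, 279) [-0.1125  0.0084]
(446, 266) [-0.112  -0.1015]
(457, 375) [-0.1944 -0.1013]
yaw rel 0.2618561628668774 0.10997616113195839 centre [-0.16724141 -0.0468055 ]
t 14.05 p [ 0.4437 -0.0353  0.0437] rv [-0.164  3.07   0.006] F [ 0.8  0.6 -0.5] g 0.401 q [ 0.55   0.014 -0.521  2.167 -0.003  0.896  1.71 ]
x -0.183 pitch 77 e 0.0000 0.000 [ 0.56 -0.01 -0.52  2.21 -0.06  0.71  1.75]
x -0.135 pitch 67 e 0.0000 0.000 [ 0.56 -0.   -0.52  2.25 -0.12  0.5   1.82]
x -0.087 pitch 59 e 0.0000 0.000 [ 0.55  0.05 -0.52  2.26 -0.17  0.31  1.86]
x -0.039 pitch 57 e 0.0000 0.000 [ 0.48  0.14 -0.47  2.19 -0.04  0.26  1.74]
x -0.015 pitch 56 e 0.0000 0.000 [ 0.44  0.18 -0.44  2.15  0.01  0.24  1.69]
0 [-0.0119, -0.0002, -0.0004] [0.0, -2.2, 0.1]
1 [-0.0116, -0.0, 0.0013] [0.0, -2.4, -0.0]
2 [-0.0116, -0.0, 0.0018] [0.0, -2.4, -0.0]
3 [-0.0115, -0.0, 0.0022] [0.0, -2.5, -0.0]
4 [-0.0113, -0.0, 0.0028] [0.0, -2.4, -0.0]
5 [-0.0113, -0.0, 0.0033] [0.0, -2.4, -0.0]
6 [-0.011, -0.0, 0.0037] [0.0, -2.4, -0.0]
7 [-0.011, -0.0, 0.0043] [0.0, -2.4, -0.0]
8 [-0.0107, -0.0, 0.0047] [0.0, -2.4, -0.0]
9 [-0.0105, -0.0, 0.0051] [0.0, -2.4, -0.0]
10 [-0.0104, -0.0, 0.0057] [0.0, -2.3, -0.0]
11 [-0.0103, -0.0, 0.006] [0.0, -0.5, -0.0]
12 [-0.0103, -0.0, 0.0061] [0.0, -0.5, -0.0]
13 [-0.0102, 0.0, 0.0062] [0.0, -0.5, -0.0]
14 [-0.0102, 0.0, 0.0063] [0.0, -0.5, -0.0]
15 [-0.0101, 0.0, 0.0064] [0.0, -0.5, -0.0]
16 [-0.0101, 0.0, 0.0065] [0.0, -0.5, -0.0]
17 [-0.01, 0.0, 0.0065] [0.0, -0.5, -0.0]
end [ 0.6552 -0.0131  0.0437] [-0.134  2.553  0.041]
```

Basket squared up: yaw +0.3° to the cupboard, centre (-0.167, -0.047). Its rear wall is exactly where the pads are. I go on.

{"method": "carry_out", "body": {"rows": [{"offset": [-0.012, 0, -0.0004], "rot": [0, -2.2, 0], "gripper": 0.4}, {"offset": [-0.0116, 0, 0.0013], "rot": [0, -2.4, 0], "gripper": 0.4}, {"offset": [-0.0116, 0, 0.0018], "rot": [0, -2.4, 0], "gripper": 0.4}, {"offset": [-0.0115, 0, 0.0022], "rot": [0, -2.4, 0], "gripper": 0.4}, {"offset": [-0.0113, 0, 0.0028], "rot": [0, -2.4, 0], "gripper": 0.4}, {"offset": [-0.0113, 0, 0.0033], "rot": [0, -2.4, 0], "gripper": 0.4}, {"offset": [-0.011, 0, 0.0037], "rot": [0, -2.4, 0], "gripper": 0.4}, {"offset": [-0.011, 0, 0.0043], "rot": [0, -2.4, 0], "gripper": 0.4}, {"offset": [-0.0107, 0, 0.0047], "rot": [0, -2.4, 0], "gripper": 0.4}]}}

```text
time: 15.18
position: [0.547, -0.024, 0.0431]
tool_rot: [-0.144, 2.7, 0.033]
ft_force: [-3.3, -0.5, -1.4]
grip_width: 0.401
```

Run:
```python
from push import *
p,R=cur(); tip=p+R.apply([0,0,.008]); print(w2c(tip),tip[2]); d=shot('top','t11'); e=shot('scene','s11')
cv2.imwrite('pics/t11c.png',cv2.resize(d['img'][140:310,160:360,::-1],None,fx=3.5,fy=3.5,interpolation=cv2.INTER_CUBIC))
cv2.imwrite('pics/s11c.png',cv2.resize(e['img'][130:325,130:380,::-1],None,fx=3,fy=3,interpolation=cv2.INTER_CUBIC))
pathrows(p,R,w2c(tip)[0],-.015,.012)
```

```text
t 15.18 p [ 0.547  -0.024   0.0431] rv [-0.144  2.7    0.033] F [-3.3 -0.5 -1.4] g 0.401 q [ 0.559  0.004 -0.516  2.263 -0.145  0.446  1.839]
[-0.12478379 -0.02945207] 0.03588681507445786
x -0.076 pitch 59 e 0.0000 0.000 [ 0.54  0.07 -0.51  2.25 -0.13  0.3   1.83]
x -0.027 pitch 57 e 0.0000 0.000 [ 0.46  0.16 -0.46  2.17 -0.01  0.25  1.71]
x -0.015 pitch 56 e 0.0000 0.000 [ 0.44  0.18 -0.44  2.15  0.01  0.24  1.69]
0 [-0.0112, -0.0006, 0.0042] [0.1, -2.4, 0.1]
1 [-0.0105, 0.0001, 0.0056] [-0.0, -2.4, -0.0]
2 [-0.0105, -0.0, 0.0061] [-0.0, -0.6, -0.0]
3 [-0.0104, -0.0, 0.0062] [-0.0, -0.5, -0.0]
4 [-0.0104, -0.0, 0.0063] [-0.0, -0.5, -0.0]
5 [-0.0103, -0.0, 0.0063] [-0.0, -0.5, -0.0]
6 [-0.0103, 0.0, 0.0065] [-0.0, -0.5, -0.0]
7 [-0.0102, 0.0, 0.0066] [-0.0, -0.5, -0.0]
8 [-0.0102, 0.0, 0.0066] [-0.0, -0.5, -0.0]
end [ 0.6553 -0.0131  0.0437] [-0.134  2.554  0.04 ]
```

View pics/t11c.png

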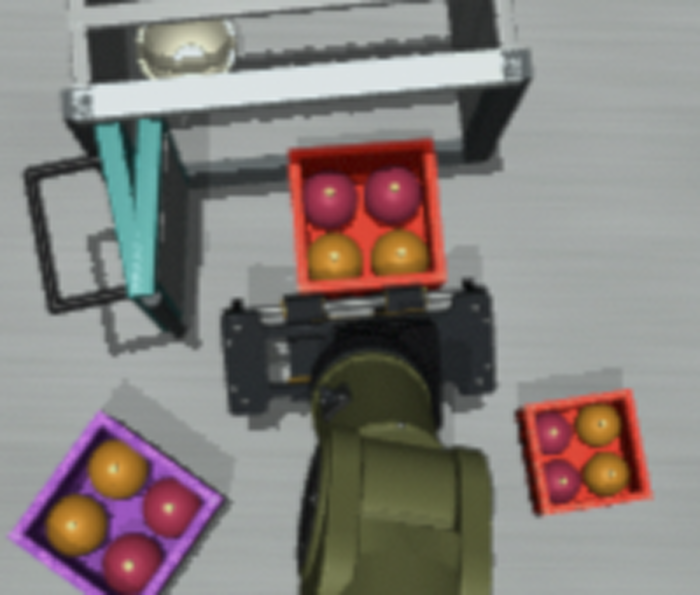

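View pics/s11c.png

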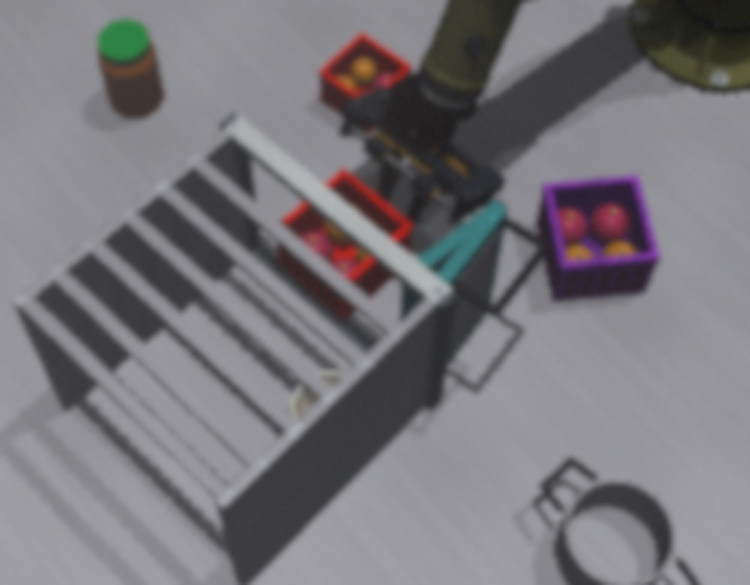

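Run:
```python
from push import *
d=load('t11')
c=corners(d,[(289,151),(434,139),(445,284),(302,294)]); print(c.mean(0))
print('body'); corners(d,[(222,300),(489,283)],.12)
```

```text
(289, 151) [-0.0131  0.0093]
(434, 139) [-0.013  -0.1025]
(445, 284) [-0.1256 -0.0994]
(302, 294) [-0.1239  0.0086]
[-0.06889424 -0.04597294]
body
(222, 300) [-0.128   0.0671]
(489, 283) [-0.1323 -0.1279]
```

{"method": "carry_out", "body": {"rows": [{"offset": [-0.0112, -0.0003, 0.0042], "rot": [0, -2.4, 0], "gripper": 0.4}, {"offset": [-0.0105, 0, 0.0056], "rot": [0, -2.4, 0], "gripper": 0.4}, {"offset": [-0.0105, 0, 0.0061], "rot": [0, -0.6, 0], "gripper": 0.4}, {"offset": [-0.0104, 0, 0.0062], "rot": [0, -0.5, 0], "gripper": 0.4}, {"offset": [-0.0104, 0, 0.0063], "rot": [0, -0.5, 0], "gripper": 0.4}, {"offset": [-0.0103, 0, 0.0063], "rot": [0, -0.5, 0], "gripper": 0.4}]}}

```text
time: 16.02
position: [0.6208, -0.0166, 0.0449]
tool_rot: [-0.138, 2.578, 0.04]
ft_force: [-3.5, 0.1, -0.8]
grip_width: 0.4
```

Run:
```python
from push import *
p,R=cur(); tip=p+R.apply([0,0,.008]); print(w2c(tip),tip[2]); d=shot('top','t12'); e=shot('scene','s12')
cv2.imwrite('pics/t12c.png',cv2.resize(d['img'][110:280,160:360,::-1],None,fx=3.5,fy=3.5,interpolation=cv2.INTER_CUBIC))
cv2.imwrite('pics/s12c.png',cv2.resize(e['img'][130:325,130:380,::-1],None,fx=3,fy=3,interpolation=cv2.INTER_CUBIC))
pathrows(p,R,w2c(tip)[0],.016,.010)
```

```text
t 16.02 p [ 0.6208 -0.0166  0.0449] rv [-0.138  2.578  0.04 ] F [-3.5  0.1 -0.8] g 0.4 q [ 0.511  0.118 -0.498  2.207 -0.066  0.275  1.769]
[-0.04978848 -0.0298737 ] 0.03814246126485456
x -0.012 pitch 56 e 0.0000 0.000 [ 0.44  0.18 -0.44  2.15  0.02  0.24  1.68]
x 0.016 pitch 55 e 0.0000 0.000 [ 0.39  0.23 -0.4   2.11  0.07  0.22  1.63]
0 [-0.0073, -0.0001, 0.006] [0.1, -0.4, 0.1]
1 [-0.0079, -0.0, 0.005] [-0.0, -0.4, -0.0]
2 [-0.0078, -0.0, 0.0051] [-0.0, -0.3, -0.0]
3 [-0.0078, -0.0, 0.0052] [-0.1, -0.4, -0.0]
4 [-0.0078, -0.0, 0.0052] [0.0, -0.4, -0.0]
5 [-0.0077, -0.0, 0.0052] [0.0, -0.4, -0.0]
6 [-0.0077, -0.0, 0.0054] [0.0, -0.4, -0.0]
end [ 0.6859 -0.0098  0.0435] [-0.133  2.531  0.043]
```

View pics/t12c.png

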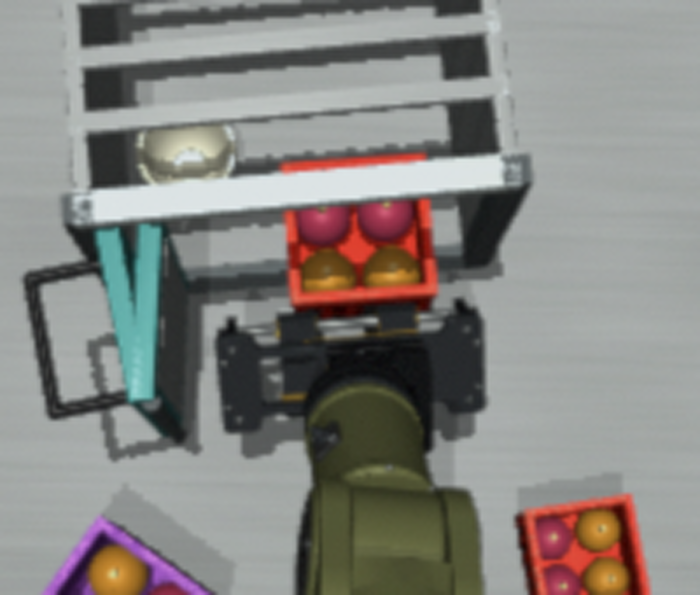

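View pics/s12c.png

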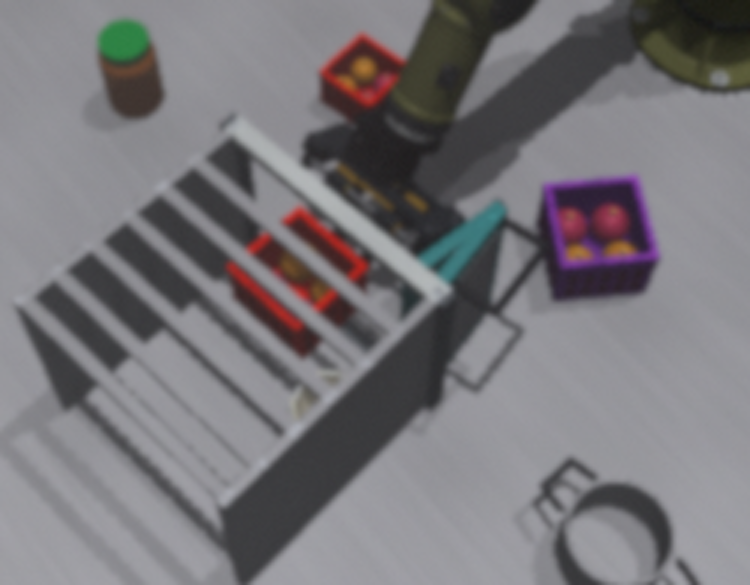

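Basket half through the doorway and straight. The gripper body passes the right jamb by only ~8 mm, so I back off, shift the tool 6 mm left, then finish the push.

{"method": "carry_out", "body": {"rows": [{"offset": [0.0065, 0, -0.004], "rot": [0, 0, 0], "gripper": 0.4}, {"offset": [0, 0.006, 0], "rot": [0, 0, 0], "gripper": 0.4}, {"offset": [-0.006, 0, 0.0045], "rot": [0, 0, 0], "gripper": 0.4}, {"offset": [-0.0079, 0, 0.005], "rot": [0, -0.4, 0], "gripper": 0.4}, {"offset": [-0.0078, 0, 0.0051], "rot": [0, -0.4, 0], "gripper": 0.4}, {"offset": [-0.0078, 0, 0.0052], "rot": [0, -0.4, 0], "gripper": 0.4}, {"offset": [-0.0078, 0, 0.0052], "rot": [0, -0.4, 0], "gripper": 0.4}]}}

```text
time: 17.0
position: [0.6563, -0.0072, 0.0438]
tool_rot: [-0.136, 2.551, 0.041]
ft_force: [-9.8, -0.7, 7.7]
grip_width: 0.398
```

Run:
```python
from push import *
p,R=cur(); tip=p+R.apply([0,0,.008]); print(w2c(tip),tip[2]); d=shot('top','t13')
cv2.imwrite('pics/t13c.png',cv2.resize(d['img'][110:280,160:360,::-1],None,fx=3.5,fy=3.5,interpolation=cv2.INTER_CUBIC))
pathrows(p,R,w2c(tip)[0],.016,.008,yt=-.024)
```

```text
t 17.0 p [ 0.6563 -0.0072  0.0438] rv [-0.136  2.551  0.041] F [-9.8 -0.7  7.7] g 0.398 q [ 0.431  0.181 -0.447  2.155  0.049  0.24   1.647]
[-0.01334586 -0.02424273] 0.03712091045420538
x 0.016 pitch 55 e 0.0000 0.000 [ 0.37  0.23 -0.4   2.11  0.1   0.22  1.59]
0 [-0.006, 0.0002, 0.0042] [0.0, -0.3, 0.1]
1 [-0.006, 0.0, 0.0041] [0.0, -0.3, -0.0]
2 [-0.0061, 0.0, 0.0041] [0.0, -0.3, -0.0]
3 [-0.006, 0.0, 0.0042] [0.0, -0.3, -0.0]
end [ 0.6854 -0.0039  0.0435] [-0.133  2.53   0.042]
```

View pics/t13c.png

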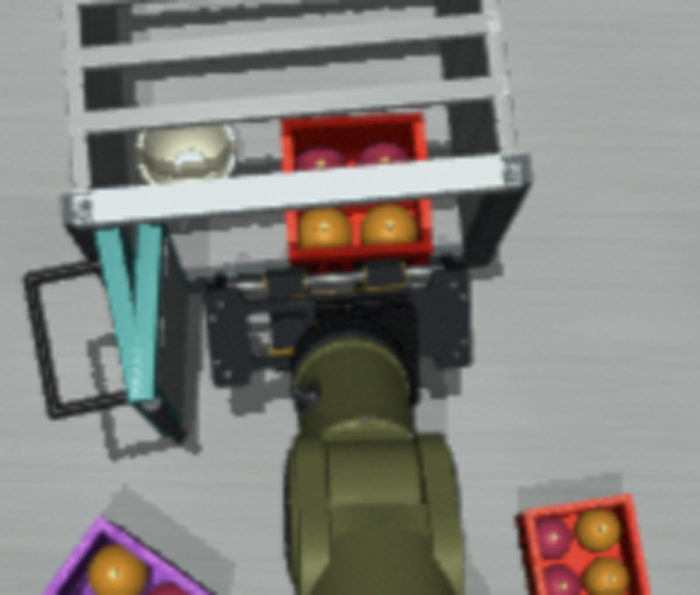

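The force direction (back and up, about 12 N) is new. I let it settle and read again before going on.

{"method": "carry_out", "body": {"rows": [{"offset": [0, 0, 0], "rot": [0, 0, 0], "gripper": 0.4}]}}

```text
time: 17.18
position: [0.6567, -0.0068, 0.0439]
tool_rot: [-0.137, 2.55, 0.041]
ft_force: [-0.4, 0.9, 0.7]
grip_width: 0.399
```

Run:
```python
from push import *
p,R=cur(); tip=p+R.apply([0,0,.008]); print(w2c(tip),tip[2]); s=ctrl.get_state(); print(s['torque'].round(2))
d=shot('top','t14'); e=shot('scene','s14')
corners(load('t13'),[(281,119),(424,114),(430,253),(293,268)],.085,160,110)
cv2.imwrite('pics/s14c.png',cv2.resize(e['img'][150:300,180:330,::-1],None,fx=4,fy=4,interpolation=cv2.INTER_CUBIC))
```

```text
t 17.18 p [ 0.6567 -0.0068  0.0439] rv [-0.137  2.55   0.041] F [-0.4  0.9  0.7] g 0.399 q [ 0.431  0.181 -0.447  2.154  0.048  0.238  1.649]
[-0.0128269  -0.02391429] 0.03724006935048356
[-0.08  0.57 -0.06]
(281, 119) [0.0969 0.0065]
(424, 114) [ 0.0916 -0.1052]
(430, 253) [-0.0199 -0.0987]
(293, 268) [-0.0227  0.007 ]
```

View pics/s14c.png

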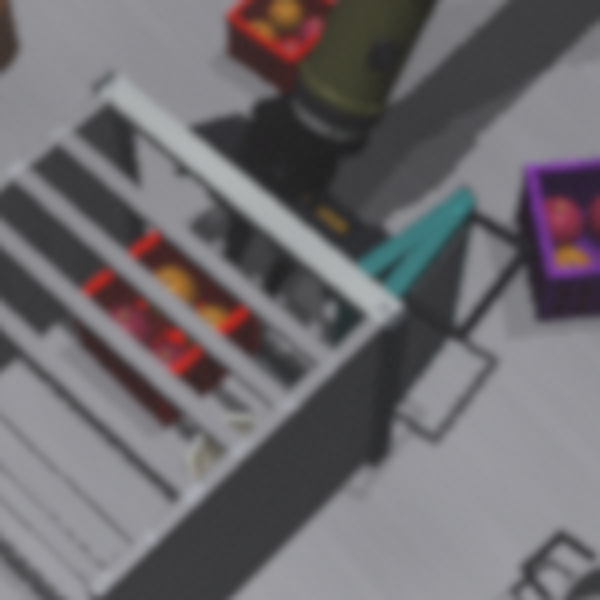

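The transient is gone. Basket rear edge is at x ≈ -0.016, with about 45 mm still to go. Last part, slower:

Run:
```python
from push import *
p,R=cur(); tip=p+R.apply([0,0,.008])
pathrows(p,R,w2c(tip)[0],.029,.007,yt=-.024)
```

```text
t 17.27 p [ 0.6565 -0.0067  0.0439] rv [-0.137  2.55   0.041] F [-0.7 -0.4 -0.5] g 0.395 q [ 0.431  0.181 -0.448  2.155  0.047  0.238  1.649]
x 0.015 pitch 55 e 0.0000 0.000 [ 0.37  0.23 -0.4   2.11  0.1   0.22  1.6 ]
x 0.029 pitch 55 e 0.0000 0.000 [ 0.35  0.25 -0.38  2.08  0.12  0.22  1.57]
0 [-0.0057, -0.0002, 0.0041] [0.1, -0.2, 0.1]
1 [-0.0058, -0.0, 0.0039] [-0.0, -0.3, -0.0]
2 [-0.0057, -0.0, 0.0039] [-0.0, -0.3, -0.0]
3 [-0.0057, -0.0, 0.004] [-0.0, -0.3, -0.0]
4 [-0.0058, -0.0, 0.004] [-0.1, -0.2, -0.0]
5 [-0.0057, -0.0, 0.004] [0.0, 0.0, -0.0]
end [ 0.6982 -0.0025  0.0436] [-0.133  2.527  0.043]
```

{"method": "carry_out", "body": {"rows": [{"offset": [-0.0057, 0, 0.004], "rot": [0, -0.3, 0], "gripper": 0.4}, {"offset": [-0.0057, 0, 0.004], "rot": [0, -0.3, 0], "gripper": 0.4}, {"offset": [-0.0057, 0, 0.004], "rot": [0, -0.3, 0], "gripper": 0.4}, {"offset": [-0.0057, 0, 0.004], "rot": [0, -0.3, 0], "gripper": 0.4}, {"offset": [-0.0057, 0, 0.004], "rot": [0, -0.3, 0], "gripper": 0.4}, {"offset": [-0.0057, 0, 0.004], "rot": [0, 0, 0], "gripper": 0.4}, {"offset": [0, 0, 0], "rot": [0, 0, 0], "gripper": 0.4}]}}

```text
time: 18.15
position: [0.6977, -0.0024, 0.0431]
tool_rot: [-0.135, 2.525, 0.043]
ft_force: [-1.7, -0.2, 1.5]
grip_width: 0.398
```

Run:
```python
from push import *
p,R=cur(); tip=p+R.apply([0,0,.008]); print(w2c(tip),tip[2]); d=shot('top','t15')
cv2.imwrite('pics/t15c.png',cv2.resize(d['img'][90:260,160:360,::-1],None,fx=3.5,fy=3.5,interpolation=cv2.INTER_CUBIC))
```

```text
t 18.15 p [ 0.6977 -0.0024  0.0431] rv [-0.135  2.525  0.043] F [-1.7 -0.2  1.5] g 0.398 q [ 0.352  0.25  -0.383  2.085  0.121  0.214  1.577]
[ 0.02850914 -0.02386706] 0.036603161348967045
```

View pics/t15c.png

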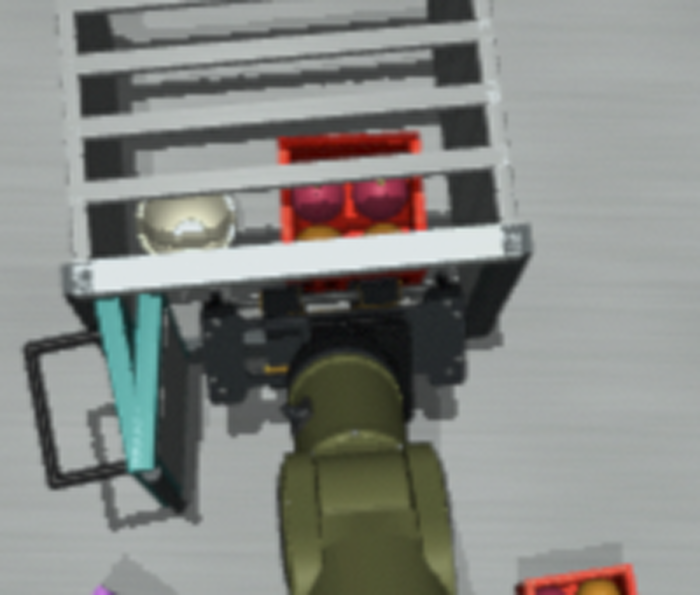

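Run:
```python
from push import *
c=corners(load('t15'),[(279,138),(419,132)],.085,160,90); v=c[0]-c[1]; print(np.linalg.norm(v),np.degrees(np.arctan2(-v[0],v[1])))
print('rear edge mid',c.mean(0)-[.11,0])
```

```text
(279, 138) [0.1388 0.0047]
(419, 132) [ 0.1346 -0.1055]
0.11029367770336931 -2.187018915476667
rear edge mid [ 0.02666043 -0.05042914]
```

The rear edge is 27 mm behind the door line (corners 25–29 mm), yaw -2°. The bowl sits where it was. I retreat straight back, then up.

Run:
```python
from push import *
p,R=cur(); tip=p+R.apply([0,0,.008])
wps=[]
for x in (.02,.005,-.02,-.045,-.07,-.095,-.12,-.15):
    T=tilt(pitch(x)); t=np.array([*c2w(x,-.024),.037])-T.apply([0,0,.008]); wps.append((t,T,1))
T=tilt(pitch(-.15)); 
wps.append((np.array([*c2w(-.19,-.024),.20]),T,4)); plan(p,R,wps,3)
import kin; print(kin.ik(wps[-1][0],T,ctrl.get_state()['joint_positions']))
```

```text
t 18.2 p [ 0.6977 -0.0024  0.0432] rv [-0.135  2.524  0.043] F [-1.9 -0.8  0.6] g 0.399 q [ 0.352  0.25  -0.383  2.085  0.121  0.214  1.577]
0 [0.007, -0.0, -0.005] [0.0, 0.2, 0.1]
1 [0.012, -0.0, -0.009] [0.0, 0.6, -0.0]
2 [0.02, -0.0, -0.014] [0.0, 1.1, -0.0]
3 [0.021, -0.0, -0.014] [0.0, 1.0, -0.0]
4 [0.021, -0.0, -0.013] [0.0, 1.0, -0.0]
5 [0.021, -0.0, -0.013] [0.0, 1.1, -0.0]
6 [0.021, -0.0, -0.012] [0.0, 4.2, -0.0]
7 [0.027, -0.0, -0.014] [0.0, 6.0, -0.0]
8 [-0.005, 0.0, -0.04] [0.0, -0.0, -0.0]
9 [-0.004, 0.0, -0.039] [0.0, -0.0, -0.0]
10 [-0.005, 0.0, -0.04] [0.0, -0.0, -0.0]
11 [-0.005, 0.0, -0.039] [0.0, -0.0, -0.0]
end [ 0.4855 -0.025   0.1997] [-0.147  2.789  0.027]
(array([ 0.29083021, -0.2949836 , -0.21147072,  2.13527147, -0.15131957,
        0.95553363,  1.82030579]), np.float64(3.174043751350869e-08), 1.0398276576628755e-07)
```

{"method": "carry_out", "body": {"rows": [{"offset": [0.007, 0, -0.005], "rot": [0, 0.2, 0], "gripper": 0.4}, {"offset": [0.012, 0, -0.009], "rot": [0, 0.6, 0], "gripper": 0.4}, {"offset": [0.02, 0, -0.014], "rot": [0, 1, 0], "gripper": 0.4}, {"offset": [0.021, 0, -0.014], "rot": [0, 1, 0], "gripper": 0.4}, {"offset": [0.021, 0, -0.013], "rot": [0, 1, 0], "gripper": 0.4}, {"offset": [0.021, 0, -0.013], "rot": [0, 1, 0], "gripper": 0.4}, {"offset": [0.021, 0, -0.012], "rot": [0, 4, 0], "gripper": 0.4}, {"offset": [0.027, 0, -0.014], "rot": [0, 6, 0], "gripper": 0.4}]}}

```text
time: 19.2
position: [0.5189, -0.0217, 0.044]
tool_rot: [-0.149, 2.786, 0.025]
ft_force: [1.0, 0.4, -0.2]
grip_width: 0.4
```

{"method": "carry_out", "body": {"rows": [{"offset": [-0.005, 0, -0.04], "rot": [0, 3, 0], "gripper": 0.4}, {"offset": [-0.005, 0, -0.04], "rot": [0, 3, 0], "gripper": 0.4}, {"offset": [-0.003, 0, -0.03], "rot": [0, 3, 0], "gripper": 0.4}, {"offset": [0, 0, 0], "rot": [0, 0, 0], "gripper": 0.4}]}}

```text
time: 19.7
position: [0.5026, -0.0234, 0.1561]
tool_rot: [-0.158, 2.933, 0.013]
ft_force: [0.6, -0.3, -0.2]
grip_width: 0.4
```

Run:
```python
from push import *
p,R=cur(); print(w2c(p)); d=shot('top','t16'); e=shot('scene','s16')
cv2.imwrite('pics/t16c.png',cv2.resize(d['img'][90:260,160:360,::-1],None,fx=3.5,fy=3.5,interpolation=cv2.INTER_CUBIC))
cv2.imwrite('pics/s16c.png',cv2.resize(e['img'][130:325,130:380,::-1],None,fx=3,fy=3,interpolation=cv2.INTER_CUBIC))
```

```text
t 19.7 p [ 0.5026 -0.0234  0.1561] rv [-0.158  2.933  0.013] F [ 0.6 -0.3 -0.2] g 0.4 q [ 0.588 -0.109 -0.538  2.035 -0.101  1.     1.771]
[-0.17232923 -0.02420892]
```

View pics/t16c.png

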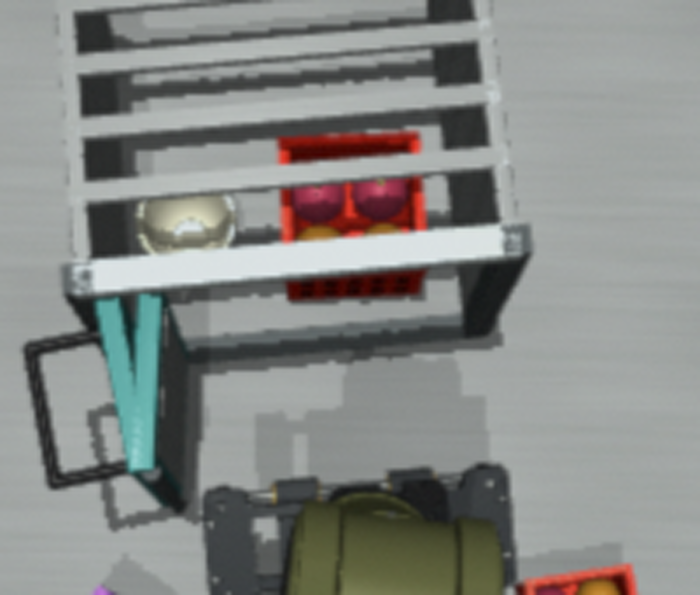

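View pics/s16c.png

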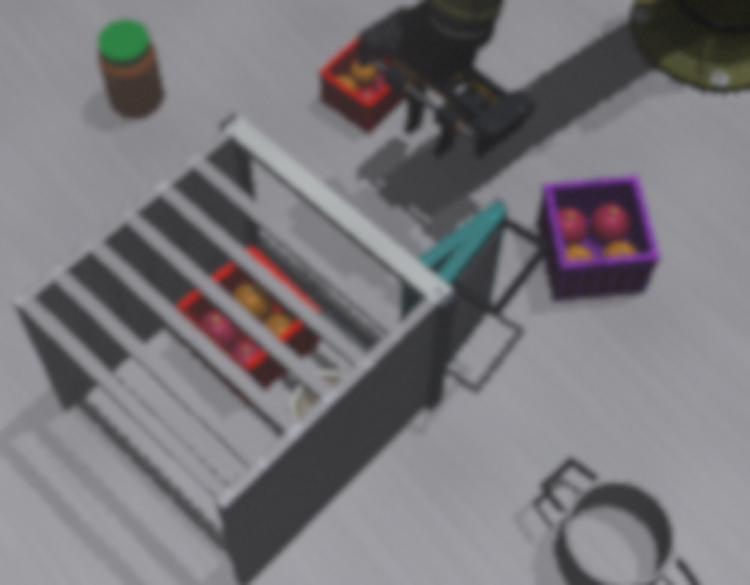

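Run:
```python
from push import *
d=load('t16')
print('rear bottom'); corners(d,[(290,300),(424,295)],0.0,160,90)
print('handle ends'); c=corners(d,[(30,347),(53,485)],.215,160,90); v=c[0]-c[1]; print('q',np.degrees(np.arctan2(v[0],v[1])),np.radians(np.degrees(np.arctan2(v[0],v[1]))))
for z in (.215,.195):
    m=corners(d,[(30,347),(53,485)],z,160,90).mean(0)-[-.008,.13]; print(z,np.linalg.norm(m),'q from pos',np.arctan2(-.076,-.058)-np.arctan2(m[1],m[0])+0)
print('bowl now/before'); corners(d,[(137,228),(237,224)],.05,160,90)
a=cv2.imread('pics/top0.png').astype(int); b=d['img'][:,:,::-1].astype(int)
for nm,(x0,x1,y0,y1) in dict(bowl=(196,232,140,163),jar=(375,416,165,207),pot=(62,140,168,222),purple=(160,226,255,318)).items():
    print(nm,np.abs(a[y0:y1,x0:x1]-b[y0:y1,x0:x1]).max(2).mean().round(2),(np.abs(a[y0:y1,x0:x1]-b[y0:y1,x0:x1]).max(2)>60).sum())
```

```text
rear bottom
(290, 300) [0.029  0.0063]
(424, 295) [ 0.0239 -0.1048]
handle ends
(30, 347) [-0.0435  0.1845]
(53, 485) [-0.138   0.1739]
q 83.63239209121203 1.4596606033105157
(30, 347) [-0.0435  0.1845]
(53, 485) [-0.138   0.1739]
0.215 0.09623163249986248 q from pos -4.827653657763808
(30, 347) [-0.0387  0.188 ]
(53, 485) [-0.1352  0.1772]
0.195 0.09488447140551642 q from pos -4.776411041643448
bowl now/before
(137, 228) [0.0857 0.1237]
(237, 224) [0.0824 0.0438]
bowl 7.07 0
jar 6.12 0
pot 6.32 0
purple 8.03 55
```

All checks agree, so I hand in.

Run:
```python
from h import *
cur(); print(workorder.close_job())
```

```text
t 19.8 p [ 0.4998 -0.0235  0.1526] rv [-0.158  2.939  0.015] F [-0.1  0.2 -0.8] g 0.401 q [ 0.587 -0.107 -0.538  2.04  -0.101  0.999  1.771]
the job is handed in; nothing more can be done
None
```

I folded the bifold door back to its end stop by the handle, then pushed the larger red onion basket straight in through the doorway from behind. I backed the arm out clear and handed the job in at about 19.8 s.

**Last checks:**
- **Door:** the fold angle from the top camera is about 1.455–1.46 rad (stop 1.45), and the door was left open.
- **Basket:** it stands upright with its rear edge 24–29 mm behind the door line, turned about 2° from square, and its left side about 38 mm short of the bowl.
- **Other things:** bowl, jar and pot match the first picture with no changed pixels above the threshold. The purple basket showed 55 changed pixels, which I put down to shadow but did not examine further.
- **Arm:** it touches nothing.

**What went wrong or disagreed:**
- The first squeeze on the handle slipped off upwards at a fold of about 0.43 rad, so I pulled the rest with the fingers loosely hooked round the bar.
- The fingertips or the bar seemed to sit up to about 20 mm off the stated height. I did not resolve this.
- One brief reading of about 12 N came when the fingers met the basket again, and it was gone at the next reading.

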